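# Load the test bin with beads

### The job

Pick up the scoop from the red board, scoop beads out of the white tray with it and tip at least three of them into the open blue bin, without touching a bead with the gripper; then press the bin's yellow cover down until its catch holds it fully shut. Lay the scoop back flat on the red board, leave every bead either in the bin or in the tray, and do not knock or shift the mugs and other things standing about.

Things in the scene. Friction and masses are not known exactly. Their poses are not given: they have to be found in the camera images.
- tray: white open tray, fixed to the bench. Floor 220 x 106 mm inside, 4 mm above the bench. Walls end 44 mm above the bench and flare outward (end walls 35 degrees, long walls 15), rim about 290 x 140 mm. Origin: centre of the underside; x runs along the length. The beads start in the +x half; the 95 mm next to the -x end start empty
- bead0: orange glossy barrel-shaped bead, 24 mm across and 18 mm high with flat ends, 12 g; starts standing on a flat end on the tray's floor. Origin: its middle (9 mm above the floor at the start)
- bead1: green glossy barrel-shaped bead, 24 mm across and 18 mm high with flat ends, 12 g; starts standing on a flat end on the tray's floor. Origin: its middle (9 mm above the floor at the start)
- bead2: orange glossy barrel-shaped bead, 24 mm across and 18 mm high with flat ends, 12 g; starts standing on a flat end on the tray's floor. Origin: its middle (9 mm above the floor at the start)
- bead3: green glossy barrel-shaped bead, 24 mm across and 18 mm high with flat ends, 12 g; starts standing on a flat end on the tray's floor. Origin: its middle (9 mm above the floor at the start)
- bead4: orange glossy barrel-shaped bead, 24 mm across and 18 mm high with flat ends, 12 g; starts standing on a flat end on the tray's floor. Origin: its middle (9 mm above the floor at the start)
- bead5: green glossy barrel-shaped bead, 24 mm across and 18 mm high with flat ends, 12 g; starts standing on a flat end on the tray's floor. Origin: its middle (9 mm above the floor at the start)
- scoop: hand scoop, 160 g, flat on the red board: aluminium pan 85 long, 90 mm wide, 1.5 mm thick, back and side walls 24 mm high (11 mm for the front 22 mm), front open. Origin: underside of the pan, its middle; x out of the open front, z up. A black flat-sided handle, 16 mm wide (along y), 18 mm thick, rises backward from the back wall at 35 degrees for 100 mm
- scoop_grip (a point): point on the scoop's handle where it is well gripped across its 16 mm width, 98 mm behind and 59 mm above the scoop's origin; axes as the scoop's
- scoop_lip (a point): middle of the scoop's front edge, on the underside, 42.5 mm ahead of the scoop's origin; axes as the scoop's
- board: red chopping board with a white strip, 190 x 150 x 8 mm, fixed flat on the bench; the scoop's place. Origin: centre of the underside; x along the 190 mm side, the scoop starts with its mouth roughly towards +x
- bin: blue open square bin, fixed to the bench, 118 x 118 mm outside, 66 mm high, walls and floor 5 mm. Origin: centre of the underside; the cover is hinged along the +x rim and the snap catch is in the middle of the -x side
- cover (a joint): angle of the bin's yellow cover, rad: 0 = shut and level on the rim, about 1.57 = upright at the +x rim. A plate 128 mm long from the hinge, 118 mm wide, 5 mm thick; a weak spring pushes it open, and a catch at its free edge resists over the last 0.1 rad (about 8 N at the edge), then holds it shut
- cover_hinge (a point): middle of the cover's hinge line, 59 mm to +x of the bin's centre and 66.5 mm above the bench; the axes turn with the cover and equal the bin's when shut; the line runs along y
- cover_edge (a point): point on the cover's outer face, 108 mm from the hinge line, 10 mm short of the bin's front wall: a good place to press; axes turn with the cover
- mug_teal: teal ceramic mug standing upright, about 78 mm across and 85 mm high, handle to its own +y; a bystander. Origin: centre of its underside
- mug_pink: pink ceramic mug standing upright, about 80 mm across and 95 mm high, handle to its own +y; a bystander. Origin: centre of its underside
- mug_red: red ceramic mug standing upright, about 76 mm across and 80 mm high, handle to its own +y; a bystander. Origin: centre of its underside
- tape: roll of brown tape lying flat, 90 mm across, 24 mm high; a bystander. Origin: centre of its underside
- case: small grey case lying flat, 50 x 80 x 30 mm; a bystander. Origin: centre of its underside
- bottle: white bottle with a green cap, 60 mm across, 180 mm high, standing; a bystander. Origin: centre of its underside
Things that resemble listed ones, but are neither listed nor needed, are in the scene too. What is shaped like the bin but green is not meant.

How it is judged:
By the outcome, as a careful person would: the job done as asked, in the order asked, and still so for the second after the job is handed in, with the robot touching nothing.
It also fails if it takes over 72 s, if anything falls off the work surface, if the arm or the gripper's body presses on something with over 40 N, if the wrist force passes 120 N, or if a joint passes its speed limit or range.

### The arm

A 7-joint arm with a two-finger parallel gripper is mounted at the origin on the work surface. World frame = base frame: x ahead of the robot, y to its left, z up, the work surface at z = 0. Lengths are in m, angles in rad, forces in N, time in s.
With the tool pointing down it reaches from about 0.4 to 0.75 m from the base axis. Payload 19.5 kg.
Tool frame: the origin (TCP) lies midway between the tips of the shut fingers; the grasp point (between the pads) lies 19 mm behind it; z points along the fingers, y is the line along which they close (so a half turn about z gives the same grasp; the last joint's range is limited). The gripper opens to 85 mm and grips with 20 to 120 N. Pads are 22 mm wide; open, the fingers measure 114 mm over their backs; the gripper's body (76 mm by 85 mm) begins 54 mm behind the grasp point. The pads swing forward as they close: fully open they stand 13 mm farther back than shut.
Start: joints at [-0.042, 0.707, -0.028, 1.485, 0.022, 0.951, -0.075], TCP at [0.575, 0, 0.231] pointing down, gripper open.
Joint ranges: [-2.71, 2.71], [-0.32, 2.16], [-1.57, 1.52], [0, 2.45], [-1.46, 4.6], [0, 2.02], [-2.83, 2.83]. Speed limits (rad/s): [1.89, 1.89, 2.57, 2.57, 3.01, 3.01, 3.01].

### API

Orientations are given as a unit quaternion [x, y, z, w].
In Python, from rig import robot, imaging gives the robot as it stands.
- The arm moves only by the tool send_rows, never from a script. Its argument "plan" is one flat list of numbers, 7 for each row, row after row: the turn, a rotation vector about the tool's x, y, z in units of 8 degrees (1.0 is 8 degrees), then the shift along the tool's x, y, z in units of 100 mm (1.0 is 100 mm), then the closure, from -1 (fully open) to 1 (shut). A call has 1 to 5 rows; each row shifts and turns the commanded pose from where the row before left it, along the tool's axes as they then stand; what a row does not reach is not made up. A row lasts 1/8 s, in which the tool goes at most 62.5 mm and 10.7 degrees, less where a joint would pass 70% of its speed; a pose out of reach is approached as far as the arm can. A call with a number of a shift or a turn outside -1 to 1 is refused whole. A call with a gripper value outside its range is refused whole. The fingers move at their own pace and stop on an object; the grip force is fixed at half the most. Time passes only in rows, so rows that do not move let the fingers close. It gives the time, the measured TCP pose, the force, the opening and the grip force at its end, in the units of the state.
- robot.read_state(): the state, without advancing time (a new reading comes with each control period).
- imaging.camera(name): name is "scene" or "side" or "wrist"; returns (picture, depth): 384x512x3 uint8, red, green, blue; 384x512 float32, m along the optical axis (not along the pixel's ray), 0 where there is no reading.
- imaging.get_calibration(name): a dict with "intrinsics" (3x3 intrinsics, pixels), "k1" (the pictures are not rectified: a ray, as slopes to the right and down, at radius r is drawn at 1 + k1 r^2 times it, then the intrinsics apply), "R" (3x3) and "t" (3): a world point X has camera coordinates R X + t. Camera axes: x right, y down, z forward; pixel columns grow to the right and rows downward; lengths in m; the calibration is good to about 2 mm. A picture is of the moment at which its call begins: read the wrist's pose just before it. get_calibration takes no time and is no camera call; for the wrist camera it gives the pose at the moment of the call.
- robot.job_done(): hands the job in; it is judged then, once.
The state is a dict: "time": time; "q": joint angles; "joint_vel": joint speeds; "tau": joint torques, N m; "position": TCP position; "tool_rot": TCP orientation; "wrist_force": force on the tool from outside, world axes, zero at the start; "ft_torque": the same for the moment, N m; "finger_gap": opening from 0.0 (shut) to 1.0 (fully open); "grip_force": force on a finger pad.
Only numpy, scipy, OpenCV 4.12 (cv2) and the standard library are available. Lean on these libraries where they do the work, as an engineer would, in place of code of your own. Each camera call takes 0.05 s, during which the arm holds its last target. There are 200 camera calls.

## Working session

There is one attempt and no reset: what is moved stays moved. The work goes in short steps, Python scripts to look and compute and a tool call to move; the robot and the scene stay as the last step left them, time stands still between calls to the robot, and variables do not carry over. Pictures are saved under pics/ and viewed, at most 10 in all, crops included, and the job is handed in when it is done.

Besides the shell and the picture viewer there is one more tool, called after "Emit:" as name(argument=value, ...) on one line, values as JSON. send_rows: Moves the arm, as the interface text tells. Its arguments: {"type":"object","properties":{"plan":{"type":"array","items":{"type":"number"}}},"required":["plan"]}

```bash
ls; mkdir -p pics; cat > h.py <<'E'
import numpy as np, cv2
from rig import robot, imaging
from scipy.spatial.transform import Rotation as R
def snap(n,f=None):
    c=imaging.get_calibration(n); p,d=imaging.camera(n)
    c={k:np.array(v,float) for k,v in c.items()}
    if f: cv2.imwrite('pics/'+f,p[:,:,::-1])
    return p,d,c
def rays(uv,c):
    uv=np.atleast_2d(uv).astype(float); K=c['intrinsics']
    x=np.stack([(uv[:,0]-K[0,2])/K[0,0],(uv[:,1]-K[1,2])/K[1,1]],1); s=x.copy()
    for _ in range(15): s=x/(1+c['k1']*(s**2).sum(1,keepdims=True))
    return s
def plane(uv,c,z):
    s=rays(uv,c); d=np.c_[s,np.ones(len(s))]@c['R']; o=-c['R'].T@c['t']
    return o+d*((z-o[2])/d[:,2])[:,None]
def cloud(d,c):
    v,u=np.mgrid[:d.shape[0],:d.shape[1]]; s=rays(np.c_[u.ravel(),v.ravel()],c)
    z=d.ravel()[:,None]; P=(np.c_[s*z,z]-c['t'])@c['R']; P[d.ravel()==0]=np.nan
    return P.reshape(*d.shape,3)
E
python3 - <<'E'
from h import *
a,da,ca=snap('scene'); b,db,cb=snap('side'); w,dw,cw=snap('wrist')
np.savez('s0.npz',a=a,da=da,b=b,db=db,w=w,dw=dw); import pickle; pickle.dump((ca,cb,cw),open('c0.pkl','wb'))
cv2.imwrite('pics/a.png',a[:,:,::-1]);cv2.imwrite('pics/bw.png',np.vstack([b,w])[:,:,::-1])
cv2.imwrite('pics/a.png',cv2.resize(a,(800,600))[:,:,::-1]);cv2.imwrite('pics/b.png',cv2.resize(b,(800,600))[:,:,::-1])
for c in(ca,cb,cw): print(-c['R'].T@c['t'],c['k1'],c['intrinsics'][0,0])
print(robot.read_state())
E
```

```text
pics
[1.23817089 0.9440275  0.79320423] -0.07789357398027585 425.9854892364905
[0.37231331 0.74561212 0.76009968] 0.05220212865166869 431.3368187337798
[0.57637404 0.07273546 0.37347584] -0.06457246431310111 333.44857403381235
{'time': 0.15, 'q': array([-0.04169134,  0.70695785, -0.0276228 ,  1.48484995,  0.02199872,
        0.95088828, -0.07551708]), 'joint_vel': array([-0.0015867 , -0.00037223, -0.00078934, -0.00084448,  0.00013622,
       -0.00168516,  0.00097953]), 'tau': array([-2.72933512e-04, -8.83303356e+01,  1.23416293e+00, -2.36189121e+01,
        1.69090542e-02,  5.40951354e-03,  2.67545431e-05]), 'position': array([5.74820532e-01, 1.59356987e-06, 2.30945865e-01]), 'tool_rot': array([ 7.07115431e-01,  7.07098018e-01, -2.88478912e-04, -2.77967537e-04]), 'wrist_force': array([-0.38681816,  0.49851716, -0.7831531 ]), 'ft_torque': array([ 0.01453558, -0.00631157,  0.02416317]), 'grip_force': 0.0, 'finger_gap': 0.9971931155561515}
```

View pics/a.png

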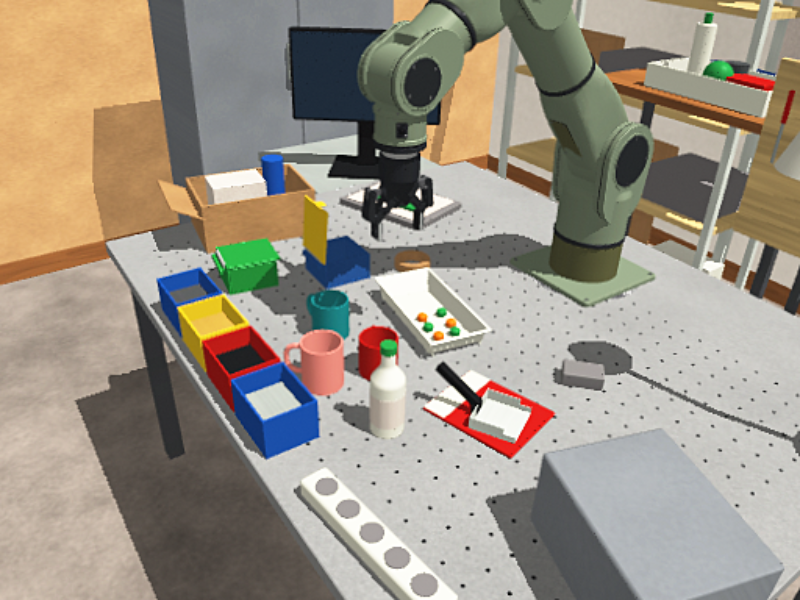

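View pics/b.png

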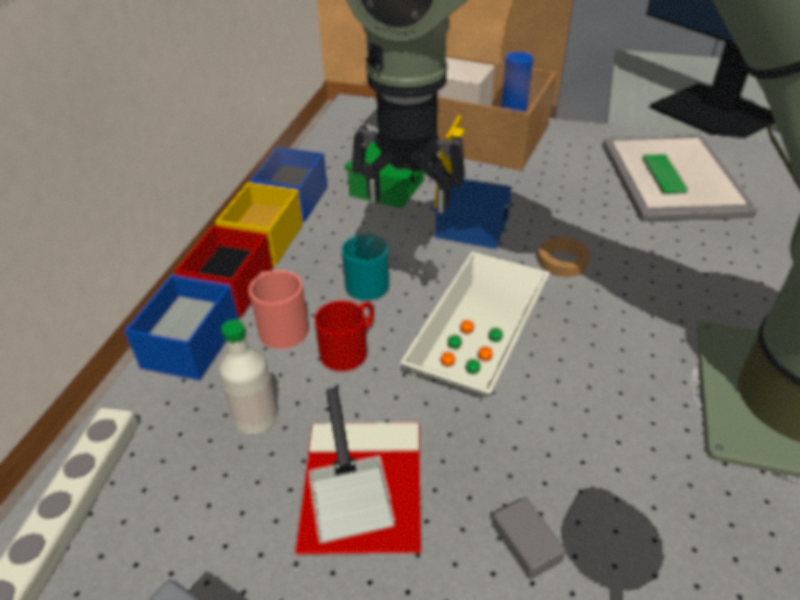

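The scene view (800x600) shows the target bin at (337,262): blue, open, with a yellow upright cover. The lookalikes are the coverless blue bins at (188,300) and (275,410), the yellow and red boxes at (213,325) and (240,365), and the green bin at (245,265). The white tray with beads is at (432,310). The scoop is on the red board at (490,410), its handle top at (445,370).

In the side view the tray is at (475,320), beads near (470,345), the board at (362,490), the scoop handle at (340,430) and the bin at (475,212).

```bash
python3 - <<'E'
from h import *; import pickle
z=np.load('s0.npz'); ca,cb,cw=pickle.load(open('c0.pkl','rb'))
def tri(ua,ub):
    A=[];B=[]
    for u,c in((ua,ca),(ub,cb)):
        s=rays(u,c)[0]
        for i in(0,1):
            r=s[i]*c['R'][2]-c['R'][i]; A.append(r); B.append(c['t'][i]-s[i]*c['t'][2])
    X,res,_,_=np.linalg.lstsq(np.array(A),np.array(B),rcond=None); return X,res
for n,c in(('a',ca),('b',cb)):
    im=z[n]; d=z['d'+n]; P=cloud(d,c); H=cv2.cvtColor(im,cv2.COLOR_RGB2HSV)
    wk=(P[...,0]>.2)&(P[...,0]<1.1)&(abs(P[...,1])<.6)&(P[...,2]>-.02)&(P[...,2]<.25)
    h,s,v=[H[...,i].astype(int) for i in range(3)]
    M=dict(red=((h<4)|(h>176))&(s>180),orange=(h>5)&(h<16)&(s>200)&(v>150),green=(h>50)&(h<80)&(s>150),blue=(h>104)&(h<122)&(s>150),yellow=(h>20)&(h<30)&(s>200),teal=(h>80)&(h<95)&(s>130),pink=((h<8)|(h>172))&(s>90)&(s<170)&(v>110),black=(v<50))
    for k,m in M.items():
        N,L,S,C=cv2.connectedComponentsWithStats((m&wk).astype(np.uint8))
        for i in range(1,N):
            if S[i,4]<15: continue
            p=P[L==i]; print(n,k,C[i].round(1),S[i,4],'lo',np.percentile(p,2,axis=0).round(3),'hi',np.percentile(p,98,axis=0).round(3))
E
```

```text
a red [149.5 228.8] 899 lo [ 0.852 -0.094  0.006] hi [0.951 0.037 0.082]
a red [238.  222.6] 453 lo [0.629 0.036 0.01 ] hi [0.702 0.104 0.08 ]
a red [319.7 270. ] 870 lo [0.479 0.234 0.004] hi [0.646 0.39  0.011]
a orange [269.7 203.8] 16 lo [ 0.484 -0.025  0.007] hi [ 0.499 -0.011  0.02 ]
a orange [287.8 206.9] 15 lo [0.445 0.027 0.01 ] hi [0.461 0.041 0.022]
a orange [279.7 215.6] 15 lo [0.497 0.051 0.011] hi [0.515 0.066 0.02 ]
a green [158.5 169.8] 1055 lo [ 0.669 -0.452  0.005] hi [ 0.799 -0.334  0.073]
a green [282.2 199.7] 25 lo [ 0.434 -0.019  0.008] hi [ 0.452 -0.004  0.023]
a green [273.6 209. ] 25 lo [0.496 0.011 0.011] hi [0.513 0.028 0.021]
a green [290.7 211.8] 28 lo [0.456 0.053 0.01 ] hi [0.473 0.071 0.02 ]
a green [248.4 222.3] 86 lo [0.731 0.211 0.168] hi [0.756 0.235 0.181]
a blue [217.4 168.2] 856 lo [ 0.476 -0.37   0.003] hi [ 0.606 -0.249  0.064]
a blue [116.9 185.9] 586 lo [ 0.852 -0.375  0.003] hi [ 0.951 -0.245  0.08 ]
a blue [176.5 263.2] 1822 lo [0.852 0.047 0.004] hi [0.951 0.178 0.081]
a yellow [201.5 145.7] 462 lo [ 0.58  -0.364  0.076] hi [ 0.599 -0.256
[... 2572 characters left out ...]
 36 lo [ 0.626  0.07  -0.002] hi [0.687 0.109 0.009]
b pink [258.7 293.1] 59 lo [0.491 0.221 0.004] hi [0.566 0.274 0.01 ]
b pink [200.3 307.4] 98 lo [ 0.598  0.256 -0.   ] hi [0.648 0.361 0.03 ]
b pink [229.6 288.5] 18 lo [0.572 0.24  0.004] hi [0.59  0.246 0.01 ]
b pink [244.5 310.7] 75 lo [0.508 0.244 0.005] hi [0.578 0.343 0.029]
b pink [204.2 348.2] 80 lo [ 0.528  0.338 -0.001] hi [0.628 0.396 0.009]
b pink [269.  338.5] 30 lo [ 0.468  0.3   -0.002] hi [0.483 0.357 0.008]
b pink [216.  343.8] 40 lo [0.54  0.355 0.006] hi [0.593 0.379 0.011]
b black [143.4 167.2] 328 lo [ 0.885 -0.078  0.042] hi [ 0.936 -0.011  0.048]
b black [220.9 298.9] 49 lo [0.577 0.277 0.019] hi [0.596 0.289 0.037]
```

```bash
python3 - <<'E'
from h import *; import pickle
z=np.load('s0.npz'); ca,cb,cw=pickle.load(open('c0.pkl','rb'))
for n,c in(('a',ca),('b',cb)):
    im=z[n]; P=cloud(z['d'+n],c); H=cv2.cvtColor(im,cv2.COLOR_RGB2HSV).astype(int); h,s,v=H[...,0],H[...,1],H[...,2]
    x,y,q=P[...,0],P[...,1],P[...,2]
    def rect(m,k):
        p=P[m]; r=cv2.minAreaRect((p[:,:2]*1000).astype(np.float32)); print(n,k,len(p),np.round(r[0],1),np.round(r[1],1),round(r[2],1),'z',np.percentile(p[:,2],[5,50,95]).round(4)); return p
    rect((h>104)&(h<122)&(s>100)&(x>.46)&(x<.63)&(y>-.4)&(y<-.23)&(q>.058)&(q<.072),'binrim')
    p=P[(h>20)&(h<30)&(s>130)&(x>.5)&(x<.63)&(y>-.4)&(y<-.23)&(q>.085)&(q<.2)]
    A=np.c_[p[:,1],p[:,2],np.ones(len(p))]; print('cover x=',np.linalg.lstsq(A,p[:,0],rcond=None)[0].round(4))
    rect((s<60)&(v>120)&(x>.35)&(x<.62)&(y>-.19)&(y<.14)&(q>.037)&(q<.05),'trayrim')
    rect((s<60)&(v>90)&(x>.36)&(x<.6)&(y>-.19)&(y<.14)&(q>.001)&(q<.008),'trayfloor')
    rect(((((h<6)|(h>174))&(s>100))|((s<60)&(v>190)))&(x>.44)&(x<.68)&(y>.19)&(y<.42)&(q>.005)&(q<.0105),'board')
    rect((x>.46)&(x<.66)&(y>.2)&(y<.41)&(q>.027)&(q<.035)&(s<80)&(v>90),'scooprim')
    p=rect((v<70)&(x>.55)&(x<.68)&(y>.18)&(y<.31)&(q>.03)&(q<.12),'handle')
    m=p.mean(0); u=np.linalg.svd(p-m)[2][0]; print('axis',m.round(4),u.round(3),np.degrees(np.arctan2(u[1],u[0])),'hi',p[p[:,2].argmax()])
    for X,Y in((.67,-.1),(.66,.06)):pass
    rect((x>.42)&(x<.6)&(y>-.24)&(y<-.12)&(q>.012)&(q<.035)&(h>5)&(h<20)&(s>80),'tape')
    rect((x>.25)&(x<.52)&(y>.15)&(y<.45)&(q>.015)&(q<.04)&(s<60),'case?')
print(rays([[256,192]],ca))
E
```

```text
a binrim 138 [ 542.3 -310.1] [122. 134.] 88.0 z [0.0585 0.062  0.066 ]
cover x= [ 0.0501 -0.1108  0.6218]
a trayrim 389 [469.5 -23.8] [296.4 142.7] 80.1 z [0.0381 0.0421 0.0457]
a trayfloor 689 [478.  -23.1] [231.3 327.4] 0.8 z [0.0012 0.0029 0.0069]
a board 1388 [546.8 282.8] [207.7 191. ] 14.9 z [0.0059 0.0084 0.0102]
a scooprim 103 [571.4 308.2] [95.7 63.4] 29.5 z [0.0272 0.0302 0.033 ]
a handle 243 [607.9 249. ] [20.7 85.6] 27.6 z [0.0361 0.0607 0.0866]
axis [0.6092 0.2497 0.0612] [-0.386  0.73  -0.564] 117.84583486989104 hi [0.62632886 0.21831793 0.09156244]Traceback (most recent call last):
  File "<stdin>", line 18, in <module>
  File "<stdin>", line 7, in rect
    return _quantile_unchecked(
        a, q, axis, out, overwrite_input, method, keepdims, weights)
    return _ureduce(a,
                    func=_quantile_ureduce_func,
    ...<5 lines>...
                    overwrite_input=overwrite_input,
                    method=method)
    r = func(a, **kwargs)
    result = _quantile(arr,
                       quantiles=q,
    ...<2 lines>...
                       out=out,
                       weights=wgt)
    slices_having_nans = np.isnan(arr[-1, ...])
                                  ~~~^^^^^^^^^
IndexError: index -1 is out of bounds for axis 0 with size 0
```

```bash
cat >> h.py <<'E'
def toolR(head,tilt):  # heading of scoop x (deg), tool z tilted forward by tilt deg from straight down
    x=np.array([np.cos(np.radians(head)),np.sin(np.radians(head)),0]); t=np.radians(tilt)
    z=np.sin(t)*x+np.array([0,0,-np.cos(t)]); y=np.array([x[1],-x[0],0])
    return np.c_[np.cross(y,z),y,z]
def plan(p1,R1,n,p0=None,R0=None,clo=None):
    s=robot.read_state()
    if p0 is None: p0,R0=s['position'],R.from_quat(s['tool_rot']).as_matrix()
    w=R.from_matrix(R0.T@R1).as_rotvec(); p=np.array(p0); M=R0
    for i in range(n):
        q=p0+(np.array(p1)-p0)*(i+1)/n; sh=M.T@(q-p); M=M@R.from_rotvec(w/n).as_matrix(); p=q
        print(np.round(np.r_[np.degrees(w)/n/8,sh*10],3).tolist(),clo)
    return p,M
E
python3 - <<'E'
from h import *; import pickle
z=np.load('s0.npz'); ca,cb,cw=pickle.load(open('c0.pkl','rb'))
P=cloud(z['dw'],cw);print('wrist sees',np.nanmin(P[...,:2],(0,1)),np.nanmax(P[...,:2],(0,1)))
for n,c in(('a',ca),('b',cb)):
    im=z[n]; P=cloud(z['d'+n],c); H=cv2.cvtColor(im,cv2.COLOR_RGB2HSV).astype(int); h,s,v=H[...,0],H[...,1],H[...,2]
    x,y,q=P[...,0],P[...,1],P[...,2]
    def rect(m,k):
        p=P[m]
        if len(p)<5: return
        r=cv2.minAreaRect((p[:,:2]*1000).astype(np.float32)); print(n,k,len(p),np.round(r[0],1),np.round(r[1],1),round(r[2],1),'z',np.percentile(p[:,2],[5,50,95]).round(4)); return p
    rect((h>104)&(h<122)&(s>100)&(x>.46)&(x<.61)&(y>-.4)&(y<-.23)&(q>.05)&(q<.072),'binrim')
    rect((s<60)&(v>120)&(x>.35)&(x<.62)&(y>-.19)&(y<.14)&(q>.037)&(q<.05),'trayrim')
    rect((((h<6)|(h>174))&(s>140))&(x>.44)&(x<.68)&(y>.19)&(y<.42)&(q>.005)&(q<.0105),'boardred')
    rect((x>.46)&(x<.66)&(y>.2)&(y<.41)&(q>.026)&(q<.036)&(s<80)&(v>90),'scooprim')
    p=rect((v<90)&(s<80)&(x>.57)&(x<.66)&(y>.18)&(y<.29)&(q>.03)&(q<.12),'handle')
    m=p.mean(0); u=np.linalg.svd(p-m)[2][0]; print('axis',m.round(4),u.round(3),np.degrees(np.arctan2(u[1],u[0])))
    rect((x>.42)&(x<.6)&(y>-.24)&(y<-.12)&(q>.012)&(q<.035)&(h>5)&(h<20)&(s>80),'tape')
M=toolR(118.5,35); g=np.array([.6125,.232,.067]); t=g+M[:,2]*(.019-.13); print(t)
plan(t,M,8,clo=-1)
E
```

```text
wrist sees [ 0.22367416 -0.32803318] [0.89179587 0.17894853]
a binrim 273 [ 541.7 -312.1] [126.1 135.1] 88.0 z [0.051  0.0581 0.0653]
a trayrim 389 [469.5 -23.8] [296.4 142.7] 80.1 z [0.0381 0.0421 0.0457]
a boardred 775 [563.7 291.1] [152.  183.6] 14.8 z [0.0056 0.0078 0.01  ]
a scooprim 116 [571.4 308.4] [95.7 63.5] 29.2 z [0.0266 0.0296 0.0331]
a handle 231 [607.9 249. ] [20.7 85.6] 27.6 z [0.037  0.0613 0.0864]
axis [0.6093 0.2495 0.0616] [-0.379  0.736 -0.561] 117.25168590754309
b binrim 366 [ 530.2 -310.8] [124.5 117. ] 85.6 z [0.0508 0.0582 0.0657]
b trayrim 913 [469.7 -22. ] [291.5 140.2] 79.7 z [0.0382 0.0439 0.0466]
b boardred 2413 [557.5 311.1] [147.4 143.4] 14.4 z [0.0057 0.0079 0.0099]
b scooprim 127 [572.8 308.8] [88.5 66.4] 28.0 z [0.0262 0.0299 0.0331]
b handle 366 [605.8 251.6] [21.1 83.4] 29.2 z [0.036  0.0649 0.0891]
axis [0.604  0.2509 0.0634] [-0.384  0.717 -0.581] 118.16517391827074
[0.64287926 0.17604836 0.15792588]
[0.135, 0.535, -0.431, 0.22, 0.085, 0.091] -1
[0.135, 0.535, -0.431, 0.207, 0.1, 0.105] -1
[0.135, 0.535, -0.431, 0.192, 0.114, 0.118] -1
[0.135, 0.535, -0.431, 0.176, 0.127, 0.13] -1
[0.135, 0.535, -0.431, 0.158, 0.14, 0.14] -1
[0.135, 0.535, -0.431, 0.138, 0.152, 0.148] -1
[0.135, 0.535, -0.431, 0.117, 0.162, 0.155] -1
[0.135, 0.535, -0.431, 0.095, 0.172, 0.159] -1
```

Emit:
send_rows(plan=[0.14,0.54,-0.43,0.22,0.085,0.09,-1,0.14,0.54,-0.43,0.21,0.1,0.105,-1,0.13,0.53,-0.43,0.19,0.115,0.12,-1,0.13,0.53,-0.43,0.175,0.13,0.13,-1])

```text
time: 0.65
position: [0.6096, 0.0886, 0.1944]
tool_rot: [0.609, 0.778, 0.079, -0.133]
wrist_force: [0.2, 0.5, -0.5]
finger_gap: 1.003
grip_force: 0.0
```

Emit:
send_rows(plan=[0.14,0.54,-0.43,0.16,0.14,0.14,-1,0.14,0.54,-0.43,0.14,0.15,0.15,-1,0.13,0.53,-0.43,0.12,0.16,0.155,-1,0.13,0.53,-0.43,0.1,0.17,0.16,-1,0,0,0,0,0,0,-1])

```text
time: 1.27
position: [0.6421, 0.1776, 0.1563]
tool_rot: [0.488, 0.819, 0.154, -0.26]
wrist_force: [-0.4, -0.3, -0.0]
finger_gap: 0.997
grip_force: 0.0
```

```bash
python3 - <<'E'
from h import *; import pickle
w,d,c=snap('wrist','w1.png'); a,da,ca=snap('scene'); b,db,cb=snap('side')
np.savez('s1.npz',w=w,d=d,b=b,db=db,a=a,da=da); pickle.dump((c,cb),open('c1.pkl','wb'))
P=cloud(d,c); H=cv2.cvtColor(w,cv2.COLOR_RGB2HSV).astype(int); h,s,v=H[...,0],H[...,1],H[...,2]
x,y,q=P[...,0],P[...,1],P[...,2]; ok=(x>.44)&(x<.68)&(y>.19)&(y<.42)
def rect(m,k):
    p=P[m&ok]
    if len(p)<5: return p
    r=cv2.minAreaRect((p[:,:2]*1000).astype(np.float32)); print(k,len(p),np.round(r[0],1),np.round(r[1],1),round(r[2],1),'z',np.percentile(p[:,2],[5,50,95]).round(4)); return p
rect((q>.004)&(q<.011)&(((h<6)|(h>174))&(s>140)),'board'); rect((q>.027)&(q<.036)&(s<80)&(v>90),'rim')
p=rect((v<80)&(q>.025),'handle')
if len(p)>9: m=p.mean(0); u=np.linalg.svd(p-m)[2][0]; print(m,u,np.degrees(np.arctan2(u[1],u[0])))
s=robot.read_state(); print(s['position'],s['wrist_force'],s['q'],np.degrees(np.arccos(R.from_quat(s['tool_rot']).as_matrix()[:,2]@toolR(118.5,35)[:,2])))
E
```

```text
board 8611 [564.4 285.9] [147.9 188.6] 14.8 z [0.0068 0.0079 0.0091]
rim 443 [573.2 308.8] [90.5 63.5] 28.5 z [0.0282 0.0315 0.0329]
handle 1830 [607.9 245.5] [85.9 87.6] 29.8 z [0.0274 0.0728 0.0906]
[0.60880882 0.24244934 0.06675616] [ 0.38467861 -0.71332994  0.58581803] -61.66327377387891
[0.64263119 0.17649826 0.15902079] [-0.75214887  0.40241936  0.19245692] [ 0.06380893  1.13057052 -0.4342287   0.91815703 -0.18848501  1.34297486
  0.3838813 ] 0.17719358760783763
```

View pics/w1.png

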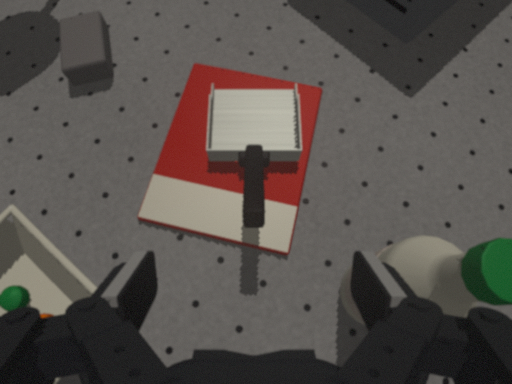

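The wrist view shows one scoop, on the red board. Its pan is at (255,125) and the handle runs up to (254,225), between the open fingers at (130,290) and (380,290). The bottle at (490,270) and the tray at (15,300) are clear of the fingers.

Emit:
send_rows(plan=[0,0,0,-0.01,0.01,0.4,-1,0,0,0,-0.01,0.01,0.45,-1,0,0,0,0,0,0.45,-1,0,0,0,0,0,0,-1,0,0,0,0,0,0,1])

```text
time: 2.05
position: [0.6107, 0.2413, 0.0522]
tool_rot: [0.489, 0.819, 0.155, -0.257]
wrist_force: [0.5, -0.5, 0.4]
finger_gap: 0.817
grip_force: 0.0
```

Emit:
send_rows(plan=[0,0,0,0,0,0,1,0,0,0,0,0,0,1,0,0,0,0,0,0,1,0,0,0,0,0,0,1,0,0,0,0,0,0,1])

```text
time: 2.68
position: [0.61, 0.2421, 0.0513]
tool_rot: [0.488, 0.819, 0.154, -0.258]
wrist_force: [0.7, -2.1, 6.1]
finger_gap: 0.176
grip_force: 59.5
```

```bash
python3 - <<'E'
from h import *
s=robot.read_state(); print(s['position'],s['tool_rot'],s['finger_gap'],s['grip_force'],s['wrist_force'])
# tray geometry summary: beads
import pickle
z=np.load('s1.npz'); c,cb=pickle.load(open('c1.pkl','rb'))
P=cloud(z['db'],cb); x,y,q=P[...,0],P[...,1],P[...,2]
H=cv2.cvtColor(z['b'],cv2.COLOR_RGB2HSV).astype(int)
T=np.array([.4696,-.023]); e=np.array([np.cos(np.radians(79.9)),np.sin(np.radians(79.9))])
m=(q>.019)&(q<.028)&(H[...,1]>150)&(x>.38)&(x<.56)&(y>-.12)&(y<.11)
N,L,S,C=cv2.connectedComponentsWithStats(m.astype(np.uint8))
for i in range(1,N):
    if S[i,4]>8: p=P[L==i].mean(0); d=p[:2]-T; print(p.round(3),'tray',np.round([d@e,-d[0]*e[1]+d[1]*e[0]],3))
E
```

```text
[0.61003639 0.24206512 0.0512602 ] [ 0.4884792   0.81919312  0.15446497 -0.25778145] 0.17592857237515291 59.49059307575226 [ 0.65294454 -2.05940874  6.05525988]
[ 0.488 -0.019  0.021] tray [ 0.007 -0.017]
[ 0.439 -0.01   0.021] tray [0.007 0.032]
[0.499 0.022 0.021] tray [ 0.049 -0.022]
[0.449 0.032 0.021] tray [0.051 0.03 ]
[0.501 0.058 0.021] tray [ 0.085 -0.017]
[0.462 0.065 0.021] tray [0.085 0.023]
```

```bash
cat >> h.py <<'E'
def scoopR(head,pitch): return R.from_euler('ZY',[head,pitch],degrees=True).as_matrix()
def T4(M,p): A=np.eye(4); A[:3,:3]=M; A[:3,3]=p; return A
TB=np.array([.4696,-.023,0]); TH=79.9
def tray(x,y,z): return TB+R.from_euler('z',TH,degrees=True).apply([x,y,z])
LIP=np.array([.0425,0,0])
def tool4lip(lip,head,pitch):
    X=np.load('Tts.npy'); S=T4(scoopR(head,pitch),lip-scoopR(head,pitch)@LIP); A=S@np.linalg.inv(X); return A[:3,3],A[:3,:3]
def lipnow():
    s=robot.read_state(); A=T4(R.from_quat(s['tool_rot']).as_matrix(),s['position'])@np.load('Tts.npy')
    l=A[:3,:3]@LIP+A[:3,3]; e=R.from_matrix(A[:3,:3]).as_euler('ZYX',degrees=True); d=R.from_euler('z',-TH,degrees=True).apply(l-TB)
    print('lip',l.round(4),'eul',e.round(1),'tray',d.round(4),'F',s['wrist_force'].round(1),'t',s['time']); return l,e
E
python3 - <<'E'
from h import *
s=robot.read_state(); A=T4(R.from_quat(s['tool_rot']).as_matrix(),s['position'])
np.save('Tts.npy',np.linalg.inv(A)@T4(scoopR(118.4,0),[.568,.3185,.008])); lipnow()
p,M=s['position']+[0,0,.12],A[:3,:3]
p,M=plan(p,M,3); print()
q,N=tool4lip(tray(-.012,0,.10),TH,12); print(q,N[:,2]); p,M=plan(q,N,10,p,M)
print(); q,N=tool4lip(tray(-.012,0,.012),TH,12); plan(q,N,3,p,M)
E
```

```text
lip [0.5478 0.3559 0.008 ] eul [118.4   0.    0. ] tray [ 0.3867 -0.0105  0.008 ] F [ 0.7 -2.1  6.1] t 2.675
[0.0, 0.0, 0.0, 0.229, 0.0, -0.328] None
[0.0, 0.0, 0.0, 0.229, 0.0, -0.328] None
[0.0, 0.0, 0.0, 0.229, 0.0, -0.328] None

[ 0.44743315 -0.15099636  0.16928711] [ 0.06981406  0.38407467 -0.92065881]
[-0.234, -0.145, 0.422, -0.221, -0.33, -0.153] None
[-0.234, -0.145, 0.422, -0.243, -0.311, -0.158] None
[-0.234, -0.145, 0.422, -0.264, -0.291, -0.163] None
[-0.234, -0.145, 0.422, -0.284, -0.269, -0.167] None
[-0.234, -0.145, 0.422, -0.302, -0.247, -0.169] None
[-0.234, -0.145, 0.422, -0.32, -0.223, -0.171] None
[-0.234, -0.145, 0.422, -0.336, -0.198, -0.171] None
[-0.234, -0.145, 0.422, -0.35, -0.172, -0.17] None
[-0.234, -0.145, 0.422, -0.363, -0.146, -0.168] None
[-0.234, -0.145, 0.422, -0.374, -0.119, -0.165] None

[0.0, 0.0, -0.0, -0.115, -0.0, 0.27] None
[0.0, 0.0, -0.0, -0.115, -0.0, 0.27] None
[0.0, 0.0, -0.0, -0.115, -0.0, 0.27] None
```

Emit:
send_rows(plan=[0,0,0,0.23,0,-0.33,1,0,0,0,0.23,0,-0.33,1,0,0,0,0.23,0,-0.33,1,0,0,0,0,0,0,1])

```text
time: 3.18
position: [0.6107, 0.2421, 0.1741]
tool_rot: [0.488, 0.82, 0.156, -0.256]
wrist_force: [0.4, -0.2, -1.8]
finger_gap: 0.183
grip_force: 58.8
```

Emit:
send_rows(plan=[-0.23,-0.15,0.42,-0.22,-0.33,-0.15,1,-0.23,-0.15,0.42,-0.24,-0.31,-0.16,1,-0.23,-0.15,0.42,-0.26,-0.29,-0.16,1,-0.23,-0.14,0.42,-0.28,-0.27,-0.17,1,-0.23,-0.14,0.42,-0.3,-0.25,-0.17,1])

```text
time: 3.8
position: [0.5271, 0.0449, 0.1708]
tool_rot: [0.63, 0.736, 0.155, -0.196]
wrist_force: [1.3, -0.7, -1.7]
finger_gap: 0.184
grip_force: 59.3
```

Emit:
send_rows(plan=[-0.24,-0.15,0.42,-0.32,-0.22,-0.17,1,-0.24,-0.15,0.42,-0.34,-0.2,-0.17,1,-0.24,-0.15,0.42,-0.35,-0.17,-0.17,1,-0.24,-0.14,0.42,-0.36,-0.15,-0.17,1,-0.24,-0.14,0.42,-0.37,-0.12,-0.16,1])

```text
time: 4.42
position: [0.446, -0.1512, 0.1701]
tool_rot: [0.751, 0.629, 0.153, -0.126]
wrist_force: [0.6, -0.9, -1.1]
finger_gap: 0.181
grip_force: 59.3
```

Emit:
send_rows(plan=[0,0,0,0,0,0,1])

```text
time: 4.55
position: [0.4456, -0.1524, 0.17]
tool_rot: [0.752, 0.628, 0.153, -0.125]
wrist_force: [1.8, 0.9, -1.1]
finger_gap: 0.178
grip_force: 59.2
```

```bash
python3 - <<'E'
from h import *
lipnow(); a,da,ca=snap('scene'); b,db,cb=snap('side'); w,d,c=snap('wrist')
cv2.imwrite('pics/v1.png',np.hstack([cv2.resize(a[100:300,170:370],(400,400)),cv2.resize(b[90:290,220:420],(400,400))])[:,:,::-1])
for n,dd,cc,im in(('a',da,ca,a),('b',db,cb,b),('w',d,c,w)):
    P=cloud(dd,cc); A=np.linalg.inv(T4(R.from_quat(robot.read_state()['tool_rot']).as_matrix(),robot.read_state()['position'])@np.load('Tts.npy'))
    Q=P@A[:3,:3].T+A[:3,3]; m=(abs(Q[...,0])<.05)&(abs(Q[...,1])<.055)&(abs(Q[...,2]-.012)<.03)
    p=Q[m]; f=p[(abs(p[:,2])<.008)&(abs(p[:,0])<.035)&(abs(p[:,1])<.035)]
    if len(f)>20: print(n,len(f),'floor fit z=a x+b y+c',np.linalg.lstsq(np.c_[f[:,:2],np.ones(len(f))],f[:,2],rcond=None)[0].round(4),np.percentile(p,[1,99],axis=0).round(3).tolist())
q,N=tool4lip(tray(-.012,0,.010),TH,12); plan(q,N,4)
E
```

```text
lip [ 0.4661 -0.0365  0.1004] eul [79.7 12.2 -0.1] tray [-0.0139  0.001   0.1004] F [ 1.8  0.9 -1.1] t 4.55
a 250 floor fit z=a x+b y+c [-0.001   0.0006 -0.0017] [[-0.046, -0.047, -0.006], [0.042, 0.045, 0.029]]
b 645 floor fit z=a x+b y+c [0.0008 0.0014 0.0006] [[-0.048, -0.045, -0.002], [0.043, 0.044, 0.034]]
w 8567 floor fit z=a x+b y+c [-0.0018 -0.0035  0.0014] [[-0.049, -0.045, 0.0], [0.043, 0.043, 0.035]]
[0.003, 0.001, 0.007, -0.093, 0.0, 0.208] None
[0.003, 0.001, 0.007, -0.093, 0.001, 0.208] None
[0.003, 0.001, 0.007, -0.093, 0.001, 0.208] None
[0.003, 0.001, 0.007, -0.093, 0.001, 0.208] None
```

View pics/v1.png

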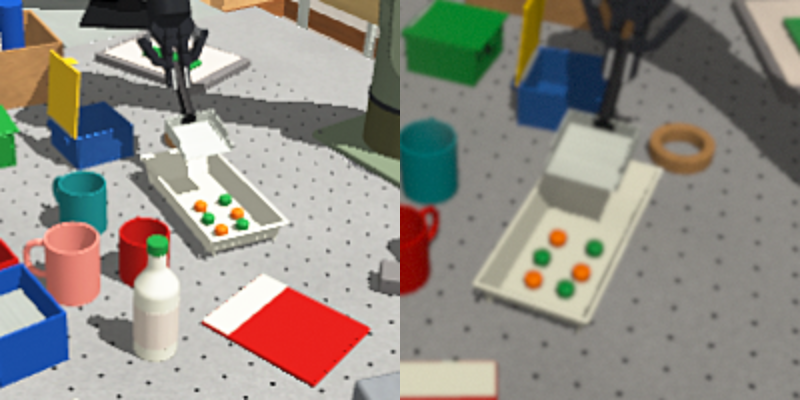

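The left crop (scene) shows the scoop held over the tray's empty end at (195,140), with all six beads near (220,215). The right crop (side) shows it at (590,170), between the tray's long walls, and the bin open with its cover up at (535,60).

Emit:
send_rows(plan=[0,0,0,-0.09,0,0.21,1,0,0,0,-0.09,0,0.21,1,0,0,0,-0.09,0,0.21,1,0,0,0,-0.09,0,0.2,1,0,0,0,0,0,0,1])

```text
time: 5.32
position: [0.447, -0.1497, 0.0793]
tool_rot: [0.75, 0.631, 0.153, -0.127]
wrist_force: [-0.7, -0.6, -0.3]
finger_gap: 0.18
grip_force: 59.2
```

```bash
python3 - <<'E'
from h import *
lipnow(); q,N=tool4lip(tray(-.010,0,.004),TH,8);p,M=plan(q,N,2)
print(); q,N=tool4lip(tray(.045,0,.004),TH,5); p,M=plan(q,N,5,p,M)
E
```

```text
lip [ 0.4668 -0.0335  0.01  ] eul [80.1 12.  -0.1] tray [-0.0108  0.0009  0.01  ] F [-0.7 -0.6 -0.3] t 5.325
[-0.0, 0.25, 0.013, -0.045, 0.003, 0.059] None
[-0.0, 0.25, 0.013, -0.047, 0.003, 0.057] None

[-0.0, 0.075, 0.0, 0.087, -0.0, 0.059] None
[-0.0, 0.075, 0.0, 0.086, -0.0, 0.06] None
[-0.0, 0.075, 0.0, 0.086, -0.0, 0.061] None
[-0.0, 0.075, 0.0, 0.085, -0.0, 0.061] None
[-0.0, 0.075, 0.0, 0.084, -0.0, 0.062] None
```

Emit:
send_rows(plan=[0,0.25,0.01,-0.045,0,0.06,1,0,0.25,0.01,-0.045,0,0.055,1,0,0,0,0,0,0,1])

```text
time: 5.7
position: [0.4464, -0.1553, 0.0656]
tool_rot: [0.746, 0.623, 0.18, -0.148]
wrist_force: [-0.6, -0.4, -0.5]
finger_gap: 0.178
grip_force: 59.3
```

Emit:
send_rows(plan=[0,0.075,0,0.085,0,0.06,1,0,0.075,0,0.085,0,0.06,1,0,0.075,0,0.085,0,0.06,1,0,0.075,0,0.085,0,0.06,1,0,0.075,0,0.085,0,0.06,1])

```text
time: 6.32
position: [0.456, -0.1028, 0.0596]
tool_rot: [0.741, 0.62, 0.199, -0.164]
wrist_force: [0.5, 0.7, -1.1]
finger_gap: 0.179
grip_force: 59.2
```

```bash
cat >> h.py <<'E'
def beads(c0='side'):
    p,d,c=snap(c0); P=cloud(d,c); H=cv2.cvtColor(p,cv2.COLOR_RGB2HSV).astype(int); x,y,q=P[...,0],P[...,1],P[...,2]
    h,s=H[...,0],H[...,1]
    for nm,m in(('or',(h>3)&(h<18)),('gr',(h>45)&(h<85))):
        m=m&(s>130)&(x>.35)&(x<.6)&(y>-.2)&(y<.13)&(q>.005)&(q<.12)
        N,L,S,C=cv2.connectedComponentsWithStats(m.astype(np.uint8))
        for i in range(1,N):
            if S[i,4]>6: t=P[L==i]; e=R.from_euler('z',-TH,degrees=True).apply(t.mean(0)-TB); print(c0,nm,S[i,4],'tray',e.round(3),'top',np.percentile(t[:,2],95).round(3))
    return p
E
python3 - <<'E'
from h import *
lipnow(); beads('side'); beads('wrist')
E
```

```text
lip [0.4776 0.0207 0.0051] eul [79.9  5.  -0.1] tray [ 0.0444 -0.0002  0.0051] F [ 0.5  0.7 -1.1] t 6.325
side or 17 tray [-0.193  0.079  0.015] top 0.023
side or 61 tray [ 0.061 -0.014  0.019] top 0.024
side or 70 tray [ 0.098 -0.017  0.019] top 0.023
side or 72 tray [0.084 0.038 0.018] top 0.023
side gr 34 tray [ 0.078 -0.03   0.02 ] top 0.024
side gr 37 tray [0.061 0.037 0.021] top 0.024
side gr 48 tray [0.1   0.02  0.019] top 0.024
wrist or 797 tray [ 0.089 -0.018  0.019] top 0.023
wrist or 729 tray [0.078 0.035 0.02 ] top 0.023
wrist or 896 tray [ 0.054 -0.016  0.02 ] top 0.023
wrist gr 468 tray [0.093 0.017 0.021] top 0.023
wrist gr 495 tray [ 0.072 -0.033  0.021] top 0.023
wrist gr 433 tray [0.056 0.035 0.022] top 0.023
```

Emit:
send_rows(plan=[0,0,0,0.07,0,0.08,1,0,0,0,0.075,0,0.055,1,0,0,0,0.075,0,0.055,1,0,0,0,0.075,0,0.055,1,0,0,0,0,0,0,1])

```text
time: 7.05
position: [0.4627, -0.0651, 0.0533]
tool_rot: [0.74, 0.621, 0.199, -0.164]
wrist_force: [0.8, 2.4, 2.1]
finger_gap: 0.178
grip_force: 59.3
```

```bash
python3 - <<'E'
from h import *
lipnow(); beads('wrist'); q,N=tool4lip(tray(.102,0,.004),TH,4); plan(q,N,5)
E
```

```text
lip [ 0.4842  0.0585 -0.0011] eul [79.9  5.  -0.1] tray [ 0.0828 -0.0001 -0.0011] F [0.8 2.4 2.1] t 7.05
wrist or 1853 tray [ 0.087 -0.009  0.022] top 0.026
wrist or 754 tray [0.099 0.037 0.021] top 0.023
wrist gr 553 tray [0.098 0.014 0.021] top 0.023
wrist gr 539 tray [ 0.093 -0.034  0.022] top 0.024
wrist gr 345 tray [0.079 0.029 0.028] top 0.03
[0.003, 0.026, 0.002, 0.035, 0.0, 0.014] None
[0.003, 0.026, 0.002, 0.035, 0.0, 0.014] None
[0.003, 0.026, 0.002, 0.035, 0.0, 0.014] None
[0.003, 0.026, 0.002, 0.035, 0.0, 0.014] None
[0.003, 0.026, 0.002, 0.035, 0.0, 0.014] None
```

Emit:
send_rows(plan=[0,0,0,0.035,0,0.018,1,0,0,0,0.035,0,0.018,1,0,0,0,0.035,0,0.018,1,0,0,0,0.035,0,0.018,1,0,0,0,0,0,0,1])

```text
time: 7.72
position: [0.4655, -0.0507, 0.0539]
tool_rot: [0.741, 0.62, 0.199, -0.164]
wrist_force: [1.2, -0.1, 1.4]
finger_gap: 0.178
grip_force: 59.3
```

```bash
python3 - <<'E'
from h import *
lipnow(); w=beads('wrist'); b=snap('side')[0]
cv2.imwrite('pics/v2.png',np.hstack([cv2.resize(w[:,:400],(480,460)),cv2.resize(b[170:270,250:320],(320,460))])[:,:,::-1])
E
```

```text
lip [ 0.487   0.0729 -0.0007] eul [79.9  5.1 -0.2] tray [ 0.0974 -0.0004 -0.0007] F [ 1.2 -0.1  1.4] t 7.725
wrist or 966 tray [0.106 0.034 0.029] top 0.034
wrist or 1910 tray [ 0.088 -0.007  0.023] top 0.028
wrist gr 562 tray [0.103 0.012 0.025] top 0.027
wrist gr 433 tray [ 0.103 -0.033  0.024] top 0.027
wrist gr 455 tray [0.087 0.03  0.028] top 0.03
```

View pics/v2.png

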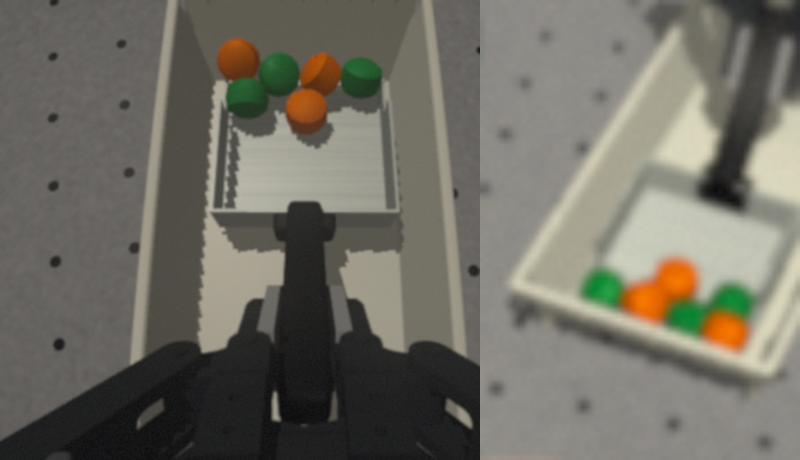

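The wrist crop (left) shows all six beads at the pan mouth. Orange (305,110) and green (245,98) are inside, and four at (240,58)-(360,77) are riding up on the lip against the end wall. The side crop agrees.

Emit:
send_rows(plan=[0,0,0,0.035,0,0.018,1,0,0,0,0.035,0,0.018,1,0,0,0,0.035,0,0.018,1,0,0,0,0,0,0,1])

```text
time: 8.32
position: [0.4675, -0.0425, 0.054]
tool_rot: [0.742, 0.619, 0.198, -0.162]
wrist_force: [-8.4, -31.0, 17.7]
finger_gap: 0.178
grip_force: 63.4
```

```bash
python3 - <<'E'
from h import *
l,e=lipnow(); beads('wrist')
S=lambda x,z,pi: tool4lip(tray(x,0,z),TH,pi)
q,N=S(.115,.012,-8); p,M=plan(q,N,3); print(); q,N=S(.125,.028,-18); p,M=plan(q,N,3,p,M); print(); q,N=S(.105,.12,-20); p,M=plan(q,N,4,p,M)
E
```

```text
lip [ 0.4896  0.0807 -0.0012] eul [79.6  5.4 -0.2] tray [ 0.1056 -0.0015 -0.0012] F [ -8.4 -31.   17.7] t 8.325
wrist or 1086 tray [0.107 0.033 0.032] top 0.037
wrist or 2014 tray [ 0.09  -0.005  0.023] top 0.029
wrist gr 486 tray [0.104 0.013 0.026] top 0.028
wrist gr 483 tray [ 0.103 -0.033  0.025] top 0.027
wrist gr 575 tray [0.084 0.028 0.026] top 0.028
[0.014, 0.556, -0.003, -0.028, -0.003, 0.05] None
[0.014, 0.556, -0.003, -0.032, -0.003, 0.048] None
[0.014, 0.556, -0.003, -0.036, -0.003, 0.045] None

[-0.0, 0.417, 0.001, 0.001, -0.0, 0.036] None
[-0.0, 0.417, 0.001, -0.001, -0.0, 0.036] None
[-0.0, 0.417, 0.001, -0.003, -0.0, 0.036] None

[-0.0, 0.062, 0.0, 0.144, 0.0, -0.171] None
[-0.0, 0.062, 0.0, 0.146, 0.0, -0.17] None
[-0.0, 0.062, 0.0, 0.147, 0.0, -0.169] None
[-0.0, 0.062, 0.0, 0.148, 0.0, -0.167] None
```

```bash
python3 - <<'E'
from h import *
S=lambda x,z,pi: tool4lip(tray(x,0,z),TH,pi)
q,N=S(.111,.015,-8); p,M=plan(q,N,4); print(); q,N=S(.120,.032,-20); p,M=plan(q,N,4,p,M); print(); q,N=S(.100,.15,-22); p,M=plan(q,N,4,p,M)
E
```

```text
[0.01, 0.417, -0.002, -0.026, -0.002, 0.026] None
[0.01, 0.417, -0.002, -0.028, -0.002, 0.025] None
[0.01, 0.417, -0.002, -0.029, -0.002, 0.023] None
[0.01, 0.417, -0.002, -0.03, -0.002, 0.021] None

[-0.0, 0.375, 0.001, -0.007, -0.0, 0.033] None
[-0.0, 0.375, 0.001, -0.009, -0.0, 0.032] None
[-0.0, 0.375, 0.001, -0.011, -0.0, 0.032] None
[-0.0, 0.375, 0.001, -0.012, -0.0, 0.031] None

[-0.0, 0.062, 0.0, 0.203, 0.0, -0.203] None
[-0.0, 0.062, 0.0, 0.205, 0.0, -0.201] None
[-0.0, 0.062, 0.0, 0.207, 0.0, -0.199] None
[-0.0, 0.062, 0.0, 0.209, 0.0, -0.198] None
```

Emit:
send_rows(plan=[0,0.42,0,-0.03,0,0.02,1,0,0.42,0,-0.03,0,0.02,1,0,0.42,0,-0.03,0,0.02,1,0,0.42,0,-0.03,0,0.02,1,0,0,0,0,0,0,1])

```text
time: 9.0
position: [0.4662, -0.045, 0.0402]
tool_rot: [0.713, 0.596, 0.284, -0.236]
wrist_force: [0.7, -0.2, -1.0]
finger_gap: 0.178
grip_force: 59.0
```

```bash
python3 - <<'E'
from h import *
lipnow(); beads('wrist')
E
```

```text
lip [0.4895 0.0876 0.0163] eul [79.8 -8.4 -0.1] tray [ 0.1124 -0.0002  0.0163] F [ 0.7 -0.2 -1. ] t 9.0
wrist or 986 tray [0.113 0.032 0.041] top 0.047
wrist or 1973 tray [ 0.091 -0.005  0.033] top 0.041
wrist gr 301 tray [0.104 0.015 0.04 ] top 0.042
wrist gr 551 tray [ 0.102 -0.033  0.036] top 0.038
wrist gr 607 tray [0.082 0.029 0.032] top 0.034
```

Emit:
send_rows(plan=[0,0.38,0,-0.01,0,0.03,1,0,0.38,0,-0.01,0,0.03,1,0,0.38,0,-0.01,0,0.03,1,0,0.38,0,-0.01,0,0.03,1,0,0,0,0,0,0,1])

```text
time: 9.68
position: [0.4677, -0.0382, 0.0298]
tool_rot: [0.678, 0.569, 0.358, -0.297]
wrist_force: [-0.3, -0.1, -2.8]
finger_gap: 0.177
grip_force: 59.1
```

```bash
python3 - <<'E'
from h import *
lipnow(); beads('wrist')
q,N=tool4lip(tray(.112,0,.07),TH,-21); p,M=plan(q,N,3); print(); q,N=tool4lip(tray(.09,0,.17),TH,-22); p,M=plan(q,N,4,p,M)
E
```

```text
lip [0.491  0.0965 0.0346] eul [ 79.9 -20.5  -0.1] tray [ 1.214e-01 -1.000e-04  3.460e-02] F [-0.3 -0.1 -2.8] t 9.675
wrist or 818 tray [0.119 0.029 0.052] top 0.057
wrist or 2052 tray [ 0.087 -0.005  0.043] top 0.054
wrist gr 276 tray [0.101 0.015 0.054] top 0.056
wrist gr 475 tray [ 0.102 -0.032  0.049] top 0.052
wrist gr 630 tray [0.086 0.029 0.043] top 0.046
[0.003, 0.024, 0.006, 0.075, -0.0, -0.09] None
[0.003, 0.024, 0.006, 0.075, -0.0, -0.09] None
[0.003, 0.024, 0.006, 0.075, -0.0, -0.089] None

[-0.0, 0.031, 0.0, 0.172, 0.0, -0.182] None
[-0.0, 0.031, 0.0, 0.172, 0.0, -0.181] None
[-0.0, 0.031, 0.0, 0.173, 0.0, -0.18] None
[-0.0, 0.031, 0.0, 0.174, 0.0, -0.18] None
```

Emit:
send_rows(plan=[0,0.3,0,0.04,0,-0.03,1,0,0.3,0,0.05,0,-0.05,1,0,0.2,0,0.08,0,-0.09,1,0,0,0,0.1,0,-0.12,1,0,0,0,0.1,0,-0.12,1])

```text
time: 10.35
position: [0.4644, -0.0558, 0.0836]
tool_rot: [0.657, 0.551, 0.395, -0.328]
wrist_force: [-0.7, -0.2, -1.3]
finger_gap: 0.179
grip_force: 59.1
```

```bash
python3 - <<'E'
from h import *
lipnow(); w=beads('wrist')
q,N=tool4lip(tray(.08,0,.20),TH,-26); p,M=plan(q,N,4)
E
```

```text
lip [0.4875 0.0775 0.1036] eul [ 80.  -26.9  -0.2] tray [1.021e-01 1.000e-04 1.036e-01] F [-0.7 -0.2 -1.3] t 10.35
wrist or 880 tray [ 0.029 -0.021  0.092] top 0.096
wrist or 823 tray [0.032 0.005 0.09 ] top 0.093
wrist or 583 tray [0.033 0.023 0.023] top 0.028
wrist gr 22 tray [0.054 0.007 0.107] top 0.108
wrist gr 419 tray [ 0.051 -0.032  0.1  ] top 0.103
wrist gr 482 tray [0.033 0.03  0.091] top 0.093
[0.005, -0.026, 0.008, 0.188, 0.0, -0.162] None
[0.005, -0.026, 0.008, 0.188, -0.0, -0.163] None
[0.005, -0.026, 0.008, 0.187, -0.0, -0.164] None
[0.005, -0.026, 0.008, 0.186, -0.001, -0.165] None
```

```bash
cat >> h.py <<'E'
G=np.array([-.098,0,.059])
def sp(n,grip1,head1,pitch1,st=None):
    """rows interpolating grip point, heading, pitch"""
    X=np.load('Tts.npy')
    if st is None:
        s=robot.read_state(); A=T4(R.from_quat(s['tool_rot']).as_matrix(),s['position']); S=A@X
        h0,p0,_=R.from_matrix(S[:3,:3]).as_euler('ZYX',degrees=True); g0=S[:3,:3]@G+S[:3,3]
    else: g0,h0,p0=st; S=T4(scoopR(h0,p0),g0-scoopR(h0,p0)@G); A=S@np.linalg.inv(X)
    print('from grip',np.round(g0,3),round(h0,1),round(p0,1))
    for i in range(n):
        f=(i+1)/n; g=g0+(np.array(grip1)-g0)*f; M=scoopR(h0+(head1-h0)*f,p0+(pitch1-p0)*f)
        B=T4(M,g-M@G)@np.linalg.inv(X); D=np.linalg.inv(A)@B
        print(np.round(np.r_[np.degrees(R.from_matrix(D[:3,:3]).as_rotvec())/8,D[:3,3]*10],2).tolist()); A=B
    return np.array(grip1),head1,pitch1
E
python3 - <<'E'
from h import *
print(robot.read_state()['q'].round(2))
st=sp(5,[.44,-.06,.24],50,-22); st=sp(10,[.44,-.10,.25],-40,-20,st)
E
```

```text
[ 1.    1.29 -0.78  1.8  -0.38  0.69  0.71]
from grip [ 0.461 -0.073  0.094] 80.0 -26.8
[-0.63, -0.12, 0.38, 0.26, -0.03, -0.12]
[-0.65, -0.12, 0.37, 0.26, -0.03, -0.13]
[-0.65, -0.12, 0.38, 0.25, -0.03, -0.14]
[-0.64, -0.12, 0.39, 0.25, -0.03, -0.15]
[-0.63, -0.12, 0.4, 0.24, -0.03, -0.16]
from grip [ 0.44 -0.06  0.24] 50 -22
[-0.94, -0.03, 0.61, -0.01, 0.05, -0.03]
[-0.94, -0.03, 0.62, -0.01, 0.05, -0.03]
[-0.94, -0.03, 0.62, -0.01, 0.06, -0.03]
[-0.94, -0.03, 0.62, -0.0, 0.06, -0.02]
[-0.93, -0.03, 0.63, 0.0, 0.06, -0.02]
[-0.93, -0.03, 0.63, 0.0, 0.06, -0.01]
[-0.93, -0.03, 0.63, 0.01, 0.06, -0.01]
[-0.93, -0.03, 0.64, 0.01, 0.06, -0.0]
[-0.92, -0.03, 0.64, 0.01, 0.06, 0.0]
[-0.92, -0.03, 0.64, 0.02, 0.06, 0.01]
```

Emit:
send_rows(plan=[-0.63,-0.12,0.38,0.26,-0.03,-0.12,1,-0.65,-0.12,0.37,0.26,-0.03,-0.13,1,-0.65,-0.12,0.38,0.25,-0.03,-0.14,1,-0.64,-0.12,0.39,0.25,-0.03,-0.15,1,-0.63,-0.12,0.4,0.24,-0.03,-0.16,1])

```text
time: 11.02
position: [0.4516, -0.0528, 0.2311]
tool_rot: [0.796, 0.372, 0.431, -0.206]
wrist_force: [14.4, -23.6, -20.8]
finger_gap: 0.179
grip_force: 59.6
```

Emit:
send_rows(plan=[-0.94,-0.03,0.61,-0.01,0.05,-0.03,1,-0.94,-0.03,0.62,-0.01,0.05,-0.03,1,-0.94,-0.03,0.62,-0.01,0.06,-0.03,1,-0.94,-0.03,0.62,0,0.06,-0.02,1,-0.93,-0.03,0.63,0,0.06,-0.02,1])

```text
time: 11.65
position: [0.4764, -0.1959, 0.3295]
tool_rot: [0.905, 0.087, 0.409, -0.077]
wrist_force: [0.5, -1.0, -2.6]
finger_gap: 0.182
grip_force: 59.9
```

```bash
python3 - <<'E'
from h import *
print(robot.read_state()['q'].round(2)); lipnow(); st=sp(5,[.44,-.10,.25],-40,-20)
E
```

```text
[ 1.39  0.63 -1.16  2.18 -1.45  0.    0.59]
lip [ 0.609  -0.1644  0.3192] eul [ 11.8 -14.1   4.1] tray [-0.1147 -0.1621  0.3192] F [ 0.5 -1.  -2.6] t 11.65
from grip [ 0.463 -0.199  0.342] 11.8 -14.1
[-1.4, 0.19, 0.54, -0.15, -0.15, 0.12]
[-1.0, 0.15, 0.82, -0.17, -0.17, 0.08]
[-1.02, 0.15, 0.8, -0.19, -0.16, 0.05]
[-1.04, 0.15, 0.78, -0.21, -0.15, 0.02]
[-1.05, 0.15, 0.75, -0.23, -0.12, -0.01]
```

```bash
cat >> h.py <<'E'
def pan():
    s=robot.read_state(); A=np.linalg.inv(T4(R.from_quat(s['tool_rot']).as_matrix(),s['position'])@np.load('Tts.npy'))
    w,d,c=snap('wrist'); Q=cloud(d,c)@A[:3,:3].T+A[:3,3]; H=cv2.cvtColor(w,cv2.COLOR_RGB2HSV).astype(int); h,t=H[...,0],H[...,1]
    for nm,m in(('or',(h>3)&(h<18)),('gr',(h>45)&(h<85))):
        N,L,S,C=cv2.connectedComponentsWithStats((m&(t>110)&(abs(Q[...,0])<.07)&(abs(Q[...,1])<.06)&(abs(Q[...,2])<.06)).astype(np.uint8))
        for i in range(1,N):
            if S[i,4]>20: print('pan',nm,S[i,4],Q[L==i].mean(0).round(3))
    return w
E
python3 - <<'E'
from h import *
pan(); print(robot.read_state()['q'].round(2)); lipnow(); st=sp(5,[.57,-.15,.33],8,-5)
E
```

```text
pan or 869 [-0.026  0.007  0.019]
pan or 967 [-0.027 -0.03   0.021]
pan gr 1762 [-0.016  0.028  0.02 ]
pan gr 802 [-0.005  0.003  0.019]
[ 1.38  0.62 -1.16  2.18 -1.45  0.    0.58]
lip [ 0.6102 -0.1655  0.3224] eul [ 11.5 -14.1   3.9] tray [-0.1157 -0.1634  0.3224] F [3.5 5.2 3.3] t 11.7
from grip [ 0.463 -0.199  0.345] 11.5 -14.1
[-0.47, -0.22, -0.21, 0.12, -0.04, 0.19]
[-0.06, -0.23, 0.06, 0.13, -0.06, 0.19]
[-0.06, -0.23, 0.06, 0.13, -0.06, 0.18]
[-0.06, -0.23, 0.06, 0.14, -0.06, 0.18]
[-0.06, -0.23, 0.07, 0.14, -0.06, 0.17]
```

Emit:
send_rows(plan=[-0.3,-0.22,-0.1,0.12,-0.04,0.19,1,-0.2,-0.23,-0.05,0.13,-0.06,0.19,1,-0.06,-0.23,0.06,0.13,-0.06,0.18,1,-0.06,-0.23,0.06,0.14,-0.06,0.18,1,0,0,0,0,0,0,1])

```text
time: 12.32
position: [0.5507, -0.161, 0.3195]
tool_rot: [0.929, 0.083, 0.358, -0.038]
wrist_force: [-0.1, -0.8, -1.6]
finger_gap: 0.179
grip_force: 59.9
```

```bash
python3 - <<'E'
from h import *
print(robot.read_state()['q'].round(2)); lipnow(); st=sp(5,[.57,-.15,.33],-20,-5);st=sp(7,[.53,-.15,.28],-85,-6,st)
E
```

```text
[ 0.78  0.48 -0.52  2.04 -1.34  0.15  0.28]
lip [ 0.6824 -0.1355  0.293 ] eul [10.4 -7.3  0.8] tray [-0.0735 -0.2292  0.293 ] F [-0.1 -0.8 -1.6] t 12.325
from grip [ 0.538 -0.163  0.334] 10.4 -7.3
[-0.59, -0.05, 0.51, 0.04, 0.0, 0.05]
[-0.5, -0.06, 0.57, 0.04, -0.01, 0.05]
[-0.5, -0.06, 0.57, 0.04, -0.01, 0.05]
[-0.5, -0.06, 0.58, 0.04, -0.02, 0.04]
[-0.49, -0.06, 0.58, 0.03, -0.03, 0.04]
from grip [ 0.57 -0.15  0.33] -20 -5
[-0.75, 0.02, 0.89, -0.09, 0.04, 0.02]
[-0.75, 0.02, 0.89, -0.09, 0.05, 0.02]
[-0.75, 0.02, 0.88, -0.08, 0.06, 0.02]
[-0.75, 0.02, 0.88, -0.08, 0.06, 0.03]
[-0.76, 0.02, 0.88, -0.07, 0.07, 0.03]
[-0.76, 0.02, 0.88, -0.07, 0.07, 0.04]
[-0.76, 0.02, 0.88, -0.06, 0.08, 0.04]
```

Emit:
send_rows(plan=[-0.59,-0.05,0.51,0.04,0,0.05,1,-0.5,-0.06,0.57,0.04,-0.01,0.05,1,-0.5,-0.06,0.57,0.04,-0.01,0.05,1,-0.5,-0.06,0.58,0.04,-0.02,0.04,1,-0.49,-0.06,0.58,0.03,-0.03,0.04,1])

```text
time: 12.95
position: [0.5772, -0.1626, 0.3187]
tool_rot: [0.936, -0.121, 0.329, 0.041]
wrist_force: [0.3, -1.0, -2.7]
finger_gap: 0.176
grip_force: 60.9
```

```bash
python3 - <<'E'
from h import *
print(robot.read_state()['q'].round(2)); lipnow(); st=sp(8,[.54,-.15,.29],-85,-6)
E
```

```text
[ 0.1   0.45  0.17  2.02 -1.44  0.05 -0.18]
lip [ 0.7053 -0.1953  0.284 ] eul [-14.7  -3.7   0.2] tray [-0.1283 -0.2623  0.284 ] F [ 0.3 -1.  -2.7] t 12.95
from grip [ 0.566 -0.159  0.334] -14.7 -3.7
[-0.71, 0.04, 0.84, -0.06, 0.02, 0.02]
[-0.69, 0.03, 0.85, -0.06, 0.02, 0.02]
[-0.7, 0.03, 0.85, -0.06, 0.03, 0.02]
[-0.7, 0.03, 0.85, -0.06, 0.03, 0.02]
[-0.71, 0.03, 0.84, -0.06, 0.04, 0.02]
[-0.71, 0.03, 0.84, -0.06, 0.04, 0.02]
[-0.71, 0.03, 0.84, -0.05, 0.04, 0.03]
[-0.72, 0.03, 0.83, -0.05, 0.05, 0.03]
```

```bash
python3 - <<'E'
from h import *
st=sp(5,[.645,-.16,.26],-16,-3)
E
```

```text
from grip [ 0.566 -0.159  0.334] -14.7 -3.7
[-0.04, -0.02, 0.01, 0.03, -0.04, 0.21]
[-0.02, -0.02, 0.03, 0.03, -0.04, 0.21]
[-0.02, -0.02, 0.03, 0.03, -0.04, 0.21]
[-0.02, -0.02, 0.03, 0.03, -0.04, 0.21]
[-0.02, -0.02, 0.03, 0.03, -0.04, 0.21]
```

Emit:
send_rows(plan=[-0.03,-0.02,0.02,0.03,-0.04,0.21,1,-0.02,-0.02,0.03,0.03,-0.04,0.21,1,-0.02,-0.02,0.03,0.03,-0.04,0.21,1,-0.02,-0.02,0.03,0.03,-0.04,0.21,1,-0.02,-0.02,0.03,0.03,-0.04,0.21,1])

```text
time: 13.58
position: [0.66, -0.1643, 0.2499]
tool_rot: [0.938, -0.132, 0.317, 0.043]
wrist_force: [-0.2, -1.3, -1.1]
finger_gap: 0.176
grip_force: 61.0
```

```bash
python3 - <<'E'
from h import *
print(robot.read_state()['q'].round(2)); lipnow(); st=sp(5,[.62,-.15,.27],-50,-4)
E
```

```text
[ 0.11  0.66  0.11  1.84 -1.46  0.   -0.22]
lip [ 0.7865 -0.1997  0.2119] eul [-16.   -2.3   0.2] tray [-0.1184 -0.3429  0.2119] F [-0.2 -1.3 -1.1] t 13.575
from grip [ 0.649 -0.161  0.265] -16.0 -2.3
[-0.54, 0.04, 0.66, -0.04, 0.01, -0.05]
[-0.52, 0.04, 0.67, -0.04, 0.02, -0.05]
[-0.53, 0.04, 0.67, -0.04, 0.02, -0.05]
[-0.53, 0.04, 0.67, -0.04, 0.03, -0.05]
[-0.53, 0.04, 0.66, -0.04, 0.04, -0.04]
```

```bash
python3 - <<'E'
from h import *
st=sp(10,[.50,-.17,.29],62,-10)
E
```

```text
from grip [ 0.649 -0.161  0.265] -16.0 -2.3
[0.58, 0.1, -0.79, -0.09, 0.03, -0.11]
[0.61, 0.1, -0.76, -0.1, 0.01, -0.11]
[0.62, 0.1, -0.76, -0.1, -0.01, -0.11]
[0.63, 0.1, -0.75, -0.1, -0.03, -0.11]
[0.64, 0.1, -0.74, -0.09, -0.05, -0.11]
[0.65, 0.1, -0.73, -0.09, -0.07, -0.11]
[0.66, 0.1, -0.72, -0.08, -0.09, -0.11]
[0.67, 0.1, -0.71, -0.07, -0.1, -0.1]
[0.67, 0.1, -0.7, -0.06, -0.12, -0.09]
[0.68, 0.1, -0.69, -0.05, -0.13, -0.08]
```

Emit:
send_rows(plan=[0.58,0.1,-0.79,-0.09,0.03,-0.11,1,0.61,0.1,-0.76,-0.1,0.01,-0.11,1,0.62,0.1,-0.76,-0.1,-0.01,-0.11,1,0.63,0.1,-0.75,-0.1,-0.03,-0.11,1,0.64,0.1,-0.74,-0.09,-0.05,-0.11,1])

```text
time: 14.2
position: [0.5909, -0.1606, 0.2699]
tool_rot: [0.919, 0.183, 0.341, -0.072]
wrist_force: [0.7, 0.2, -2.1]
finger_gap: 0.181
grip_force: 61.0
```

Emit:
send_rows(plan=[0.65,0.1,-0.73,-0.09,-0.07,-0.11,1,0.66,0.1,-0.72,-0.08,-0.09,-0.11,1,0.67,0.1,-0.71,-0.07,-0.1,-0.1,1,0.67,0.1,-0.7,-0.06,-0.12,-0.09,1,0.68,0.1,-0.69,-0.05,-0.13,-0.08,1])

```text
time: 14.82
position: [0.5124, -0.1567, 0.2835]
tool_rot: [0.793, 0.472, 0.329, -0.2]
wrist_force: [1.1, 0.2, -2.2]
finger_gap: 0.179
grip_force: 61.0
```

```bash
python3 - <<'E'
from h import *
pan(); print(robot.read_state()['q'].round(2)); lipnow(); st=sp(8,[.42,-.40,.28],47,-8)
E
```

```text
pan or 999 [-0.023  0.002  0.019]
pan or 1058 [-0.024 -0.028  0.019]
pan gr 742 [-0.003  0.012  0.02 ]
pan gr 741 [-0.003 -0.013  0.02 ]
pan gr 871 [-0.023  0.026  0.02 ]
[ 0.88  0.73 -0.43  1.66 -0.63  0.96  0.46]
lip [ 0.5744 -0.0378  0.2637] eul [ 61.9 -10.3   0.5] tray [ 0.0038 -0.1058  0.2637] F [-2.  -2.  -4.3] t 14.875
from grip [ 0.505 -0.169  0.297] 61.9 -10.3
[-0.22, -0.03, 0.13, -0.23, 0.05, -0.2]
[-0.16, -0.04, 0.17, -0.23, 0.06, -0.2]
[-0.16, -0.04, 0.17, -0.23, 0.07, -0.2]
[-0.16, -0.04, 0.17, -0.23, 0.08, -0.19]
[-0.16, -0.04, 0.17, -0.23, 0.09, -0.19]
[-0.16, -0.04, 0.17, -0.23, 0.1, -0.19]
[-0.16, -0.04, 0.17, -0.23, 0.1, -0.18]
[-0.16, -0.04, 0.17, -0.22, 0.11, -0.18]
```

Emit:
send_rows(plan=[-0.2,-0.03,0.14,-0.23,0.05,-0.2,1,-0.16,-0.04,0.17,-0.23,0.06,-0.2,1,-0.16,-0.04,0.17,-0.23,0.07,-0.2,1,-0.16,-0.04,0.17,-0.23,0.08,-0.19,1])

```text
time: 15.38
position: [0.4721, -0.2743, 0.2747]
tool_rot: [0.828, 0.418, 0.333, -0.17]
wrist_force: [0.5, -0.0, -2.0]
finger_gap: 0.179
grip_force: 61.0
```

Emit:
send_rows(plan=[-0.16,-0.04,0.17,-0.23,0.09,-0.19,1,-0.16,-0.04,0.17,-0.23,0.1,-0.19,1,-0.16,-0.04,0.17,-0.23,0.1,-0.18,1,-0.16,-0.04,0.17,-0.22,0.11,-0.18,1,0,0,0,0,0,0,1])

```text
time: 16.0
position: [0.4291, -0.3914, 0.2652]
tool_rot: [0.858, 0.365, 0.333, -0.144]
wrist_force: [0.1, 1.0, -2.4]
finger_gap: 0.176
grip_force: 61.0
```

```bash
python3 - <<'E'
from h import *
pan(); print(robot.read_state()['q'].round(2)); lipnow()
w,d,c=snap('wrist','w2.png'); b,db,cb=snap('side'); a,da,ca=snap('scene')
for n,im,D,C in(('w',w,d,c),('b',b,db,cb),('a',a,da,ca)):
    P=cloud(D,C); x,y,q=P[...,0],P[...,1],P[...,2]; H=cv2.cvtColor(im,cv2.COLOR_RGB2HSV).astype(int); h,s=H[...,0],H[...,1]
    t=P[(h>104)&(h<122)&(s>100)&(x>.45)&(x<.62)&(y>-.4)&(y<-.22)&(q>.061)&(q<.071)]
    if len(t)>5: r=cv2.minAreaRect((t[:,:2]*1000).astype(np.float32)); print(n,'rim',len(t),np.round(r[0],1),np.round(r[1],1),r[2])
    p=P[(h>20)&(h<30)&(s>130)&(x>.5)&(x<.65)&(y>-.4)&(y<-.23)&(q>.085)&(q<.21)]
    if len(p)>30: print('cover x=',np.linalg.lstsq(np.c_[p[:,1],p[:,2],np.ones(len(p))],p[:,0],rcond=None)[0].round(4),len(p),np.percentile(p,[2,98],axis=0).round(3).tolist())
cv2.imwrite('pics/v3.png',np.hstack([cv2.resize(w,(480,360)),cv2.resize(b[60:210,220:350],(312,360))])[:,:,::-1])
E
```

```text
pan or 880 [-0.026  0.006  0.019]
pan or 953 [-0.026 -0.024  0.019]
pan gr 1636 [-0.017  0.023  0.02 ]
pan gr 781 [-0.008 -0.009  0.02 ]
[ 1.17  0.83 -0.3   1.39 -0.56  1.17  0.47]
lip [ 0.522  -0.2922  0.2398] eul [46.3 -7.6  0.3] tray [-0.2558 -0.0988  0.2398] F [ 1.3  0.4 -1.7] t 16.05
w rim 634 [ 516.2 -331.6] [ 69.1 162.1] 46.581573486328125
cover x= [ 0.0599 -0.0867  0.6177] 2377 [[0.579, -0.374, 0.091], [0.588, -0.263, 0.195]]
b rim 177 [ 532.1 -311. ] [124.5 115.5] 87.31433868408203
cover x= [ 0.0671 -0.117   0.6227] 364 [[0.567, -0.368, 0.088], [0.594, -0.255, 0.194]]
a rim 83 [ 542.4 -309.8] [128.5 135. ] 87.07179260253906
cover x= [ 0.0458 -0.111   0.6207] 442 [[0.577, -0.366, 0.089], [0.598, -0.256, 0.193]]
```

View pics/v3.png

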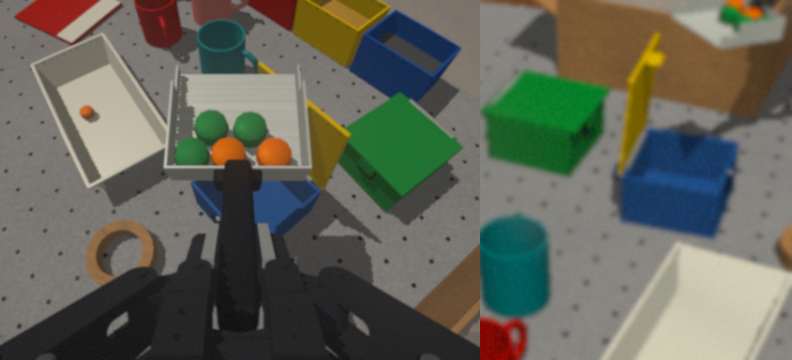

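The wrist view shows five beads in the pan at (185-275, 125-155) and one orange bead left in the tray at (87,112). The blue bin lies below at (255,200), its cover up at (325,140) to the right. The side crop shows the bin clear and the cover upright.

```bash
cat >> h.py <<'E'
def splip(n,lip1,head1,pitch1,st=None,show=True):
    X=np.load('Tts.npy')
    if st is None:
        s=robot.read_state(); A=T4(R.from_quat(s['tool_rot']).as_matrix(),s['position']); S=A@X
        h0,p0,_=R.from_matrix(S[:3,:3]).as_euler('ZYX',degrees=True); g0=S[:3,:3]@LIP+S[:3,3]
    else: g0,h0,p0=st; M=scoopR(h0,p0); A=T4(M,g0-M@LIP)@np.linalg.inv(X)
    for i in range(n):
        f=(i+1)/n; g=g0+(np.array(lip1)-g0)*f; M=scoopR(h0+(head1-h0)*f,p0+(pitch1-p0)*f)
        B=T4(M,g-M@LIP)@np.linalg.inv(X); D=np.linalg.inv(A)@B
        print(np.round(np.r_[np.degrees(R.from_matrix(D[:3,:3]).as_rotvec())/8,D[:3,3]*10],2).tolist()); A=B
    print('tcp',A[:3,3].round(3)); return np.array(lip1),head1,pitch1
E
python3 - <<'E'
from h import *
st=splip(5,[.521,-.318,.098],46,-4); st=splip(8,[.523,-.32,.09],46,60,st)
E
```

```text
[-0.04, -0.09, -0.01, -0.21, 0.03, 0.17]
[-0.01, -0.09, 0.01, -0.21, 0.03, 0.17]
[-0.01, -0.09, 0.01, -0.2, 0.03, 0.18]
[-0.01, -0.09, 0.01, -0.2, 0.03, 0.18]
[-0.01, -0.09, 0.01, -0.2, 0.03, 0.18]
tcp [ 0.429 -0.414  0.132]
[0.0, -1.0, -0.0, 0.15, 0.0, -0.09]
[0.0, -1.0, -0.0, 0.16, 0.0, -0.09]
[0.0, -1.0, -0.0, 0.16, 0.0, -0.09]
[0.0, -1.0, -0.0, 0.16, 0.0, -0.09]
[0.0, -1.0, -0.0, 0.16, 0.0, -0.09]
[0.0, -1.0, -0.0, 0.16, 0.0, -0.09]
[0.0, -1.0, -0.0, 0.16, 0.0, -0.09]
[0.0, -1.0, -0.0, 0.16, 0.0, -0.09]
tcp [ 0.504 -0.34   0.224]
```

Emit:
send_rows(plan=[-0.02,-0.09,0,-0.21,0.03,0.17,1,-0.01,-0.09,0,-0.21,0.03,0.17,1,-0.01,-0.09,0.01,-0.2,0.03,0.18,1,-0.01,-0.09,0.01,-0.2,0.03,0.18,1,-0.01,-0.09,0.01,-0.2,0.03,0.18,1])

```text
time: 16.82
position: [0.4281, -0.4128, 0.1318]
tool_rot: [0.868, 0.368, 0.306, -0.13]
wrist_force: [-0.0, -0.5, -1.4]
finger_gap: 0.175
grip_force: 61.0
```

Emit:
send_rows(plan=[0,-1,0,0.15,0,-0.09,1,0,-1,0,0.16,0,-0.09,1,0,-1,0,0.16,0,-0.09,1,0,-1,0,0.16,0,-0.09,1,0,-1,0,0.16,0,-0.09,1])

```text
time: 17.45
position: [0.4662, -0.3733, 0.2041]
tool_rot: [0.921, 0.39, -0.01, 0.005]
wrist_force: [-0.5, -0.3, -4.0]
finger_gap: 0.177
grip_force: 60.9
```

Emit:
send_rows(plan=[0,-1,0,0.16,0,-0.09,1,0,-1,0,0.16,0,-0.09,1,0,-1,0,0.16,0,-0.09,1,0,0,0,0,0,0,1,0,0,0,0,0,0,1])

```text
time: 18.08
position: [0.501, -0.337, 0.2217]
tool_rot: [0.899, 0.381, -0.2, 0.084]
wrist_force: [-0.8, 0.8, -1.2]
finger_gap: 0.176
grip_force: 61.1
```

```bash
python3 - <<'E'
from h import *
pan(); print(robot.read_state()['q'].round(2)); lipnow()
w=snap('wrist')[0]; b=snap('side')[0]; a=snap('scene')[0]
cv2.imwrite('pics/v4.png',np.hstack([cv2.resize(w,(480,360)),cv2.resize(b[60:210,220:350],(312,360))])[:,:,::-1])
st=splip(6,[.515,-.32,.24],46,-5)
E
```

```text
[ 0.15  0.9   0.47  1.28  0.06  1.15 -0.32]
lip [ 0.519  -0.3175  0.088 ] eul [46.1 60.   0.3] tray [-0.2812 -0.1003  0.088 ] F [-0.7 -0.4 -1.5] t 18.125
[-0.02, 1.35, -0.02, -0.31, -0.0, -0.05]
[-0.0, 1.35, 0.0, -0.26, -0.0, -0.07]
[-0.0, 1.35, 0.0, -0.21, -0.0, -0.08]
[-0.0, 1.35, 0.0, -0.17, -0.0, -0.08]
[-0.0, 1.35, 0.0, -0.12, -0.0, -0.07]
[0.0, 1.35, 0.0, -0.08, -0.0, -0.05]
tcp [ 0.423 -0.416  0.272]
```

View pics/v4.png

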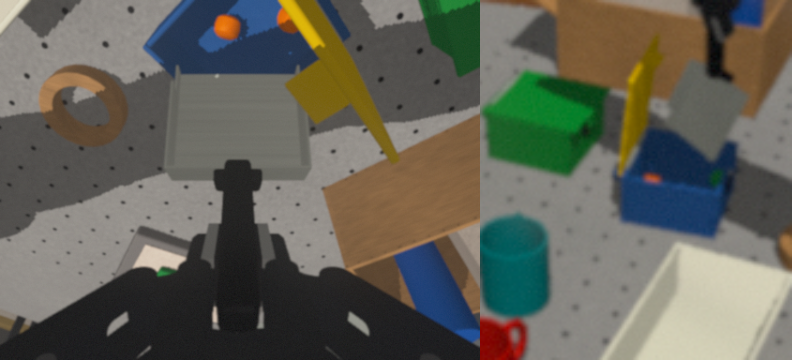

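The pan is empty. Beads can be seen in the bin at (227,27) in the wrist view and at (650,178) and (718,178) in the side crop. The cover is still upright.

Emit:
send_rows(plan=[0,1,0,-0.25,0,-0.1,1,0,1,0,-0.22,0,-0.1,1,0,1,0,-0.18,0,-0.1,1,0,1,0,-0.15,0,-0.1,1,0,1,0,-0.1,0,-0.1,1])

```text
time: 18.9
position: [0.4456, -0.395, 0.2907]
tool_rot: [0.913, 0.386, 0.122, -0.051]
wrist_force: [0.3, 0.3, -2.3]
finger_gap: 0.178
grip_force: 61.0
```

Emit:
send_rows(plan=[0,1,0,-0.1,0,-0.1,1,0,1,0,-0.05,0,-0.1,1,0,0.5,0,0,0,-0.1,1,0,0,0,0,0,0,1])

```text
time: 19.4
position: [0.427, -0.4141, 0.3121]
tool_rot: [0.879, 0.371, 0.276, -0.117]
wrist_force: [0.5, -0.5, -2.8]
finger_gap: 0.181
grip_force: 61.1
```

```bash
cat >> h.py <<'E'
def slip():
    s=robot.read_state(); A=np.linalg.inv(T4(R.from_quat(s['tool_rot']).as_matrix(),s['position'])@np.load('Tts.npy'))
    w,d,c=snap('wrist'); Q=cloud(d,c)@A[:3,:3].T+A[:3,3]; p=Q[(abs(Q[...,0])<.06)&(abs(Q[...,1])<.06)&(Q[...,2]>-.03)&(Q[...,2]<.045)]
    f=p[(abs(p[:,2])<.012)&(abs(p[:,0])<.03)&(abs(p[:,1])<.033)]; k=np.linalg.lstsq(np.c_[f[:,:2],np.ones(len(f))],f[:,2],rcond=None)[0]
    t=p[p[:,2]-p[:,:2]@k[:2]-k[2]>.017]; print('floor',k.round(4),'rim x,y range',np.percentile(t,[1,99],axis=0).round(4).tolist())
    r=cv2.minAreaRect((t[:,:2]*1000).astype(np.float32)); print('rim rect',np.round(r[0],1),np.round(r[1],1),r[2])
E
python3 - <<'E'
from h import *
lipnow(); slip(); print(robot.read_state()['q'].round(2)); st=sp(14,[.6147,.2324,.19],118.4,0)
E
```

```text
lip [ 0.5169 -0.3207  0.2686] eul [45.8  0.1  0.1] tray [-0.2848 -0.0988  0.2686] F [ 0.5 -0.5 -2.8] t 19.4
floor [ 0.0121 -0.0003  0.0028] rim x,y range [[-0.0581, -0.046, 0.0197], [0.0218, 0.0439, 0.0445]]
rim rect [-17.9  -1.1] [91.2 83.5] 89.62036895751953
[ 1.03  0.76 -0.06  1.26 -0.57  1.32  0.41]
from grip [ 0.42  -0.42   0.328] 45.9 0.2
[0.36, 0.0, -0.54, 0.3, -0.23, 0.33]
[0.37, 0.0, -0.53, 0.31, -0.2, 0.34]
[0.37, 0.0, -0.53, 0.33, -0.15, 0.35]
[0.37, 0.0, -0.53, 0.33, -0.11, 0.35]
[0.37, 0.0, -0.53, 0.34, -0.07, 0.36]
[0.37, 0.0, -0.53, 0.34, -0.02, 0.36]
[0.37, 0.0, -0.53, 0.34, 0.02, 0.36]
[0.37, 0.0, -0.53, 0.34, 0.06, 0.36]
[0.37, 0.0, -0.53, 0.33, 0.11, 0.35]
[0.37, 0.0, -0.53, 0.32, 0.15, 0.34]
[0.37, 0.0, -0.53, 0.31, 0.19, 0.34]
[0.37, 0.0, -0.53, 0.29, 0.23, 0.32]
[0.37, 0.0, -0.53, 0.27, 0.27, 0.31]
[0.37, 0.0, -0.53, 0.25, 0.3, 0.3]
```

Emit:
send_rows(plan=[0.36,0,-0.54,0.3,-0.23,0.33,1,0.37,0,-0.53,0.31,-0.2,0.34,1,0.37,0,-0.53,0.33,-0.15,0.35,1,0.37,0,-0.53,0.33,-0.11,0.35,1,0.37,0,-0.53,0.34,-0.07,0.36,1])

```text
time: 20.08
position: [0.4947, -0.1741, 0.2623]
tool_rot: [0.772, 0.562, 0.242, -0.175]
wrist_force: [0.4, -0.4, -0.9]
finger_gap: 0.186
grip_force: 61.1
```

Emit:
send_rows(plan=[0.37,0,-0.53,0.34,-0.02,0.36,1,0.37,0,-0.53,0.34,0.02,0.36,1,0.37,0,-0.53,0.34,0.06,0.36,1,0.37,0,-0.53,0.33,0.11,0.35,1,0.37,0,-0.53,0.32,0.15,0.34,1])

```text
time: 20.7
position: [0.5593, 0.0595, 0.2125]
tool_rot: [0.627, 0.72, 0.196, -0.225]
wrist_force: [0.1, 0.5, -1.1]
finger_gap: 0.181
grip_force: 61.1
```

Emit:
send_rows(plan=[0.37,0,-0.53,0.31,0.19,0.34,1,0.37,0,-0.53,0.29,0.23,0.32,1,0.37,0,-0.53,0.27,0.27,0.31,1,0.37,0,-0.53,0.25,0.3,0.3,1,0,0,0,0,0,0,1])

```text
time: 21.32
position: [0.6096, 0.2485, 0.1714]
tool_rot: [0.486, 0.821, 0.153, -0.258]
wrist_force: [0.3, -0.5, -1.1]
finger_gap: 0.179
grip_force: 61.0
```

```bash
python3 - <<'E'
from h import *
lipnow(); print(robot.read_state()['q'].round(2)); slip()
X=np.load('Tts.npy'); D=T4(R.from_euler('y',-.75,degrees=True).as_matrix(),[0,0,0]); D[:3,3]=G-D[:3,:3]@G; np.save('Tts.npy',X@D); slip()
st=sp(4,[.6147,.2324,.071],118.4,0)
E
```

```text
lip [0.5465 0.3618 0.128 ] eul [1.188e+02 1.000e-01 1.000e-01] tray [ 0.3923 -0.0082  0.128 ] F [ 0.3 -0.5 -1.1] t 21.325
[-0.07  1.06 -0.31  1.05 -0.33  1.24  0.39]
floor [ 0.0128 -0.0006  0.0027] rim x,y range [[-0.0592, -0.0473, 0.0196], [0.0201, 0.0426, 0.0442]]
rim rect [-18.9  -2.3] [90.8 82.2] 89.97258758544922
floor [-0.0014 -0.0005  0.0014] rim x,y range [[-0.0594, -0.0473, 0.0187], [0.0194, 0.0426, 0.0437]]
rim rect [-19.1  -2.4] [81.8 90.9] 0.5467153787612915
from grip [0.615 0.234 0.188] 118.5 -0.5
[-0.01, -0.02, -0.0, -0.17, -0.0, 0.24]
[-0.0, -0.02, 0.0, -0.17, -0.0, 0.24]
[-0.0, -0.02, 0.0, -0.17, -0.0, 0.24]
[-0.0, -0.02, 0.0, -0.17, -0.0, 0.24]
```

Emit:
send_rows(plan=[0,-0.02,0,-0.17,0,0.24,1,0,-0.02,0,-0.17,0,0.24,1,0,-0.02,0,-0.17,0,0.24,1,0,-0.02,0,-0.17,0,0.24,1,0,0,0,0,0,0,1])

```text
time: 22.05
position: [0.6114, 0.2409, 0.054]
tool_rot: [0.49, 0.82, 0.15, -0.253]
wrist_force: [-0.2, -0.2, -0.7]
finger_gap: 0.176
grip_force: 61.0
```

```bash
python3 - <<'E'
from h import *
lipnow(); st=sp(2,[.6147,.2324,.0672],118.4,0)
E
```

```text
lip [0.5491 0.3549 0.0108] eul [118.3   0.    0.2] tray [ 0.386  -0.012   0.0108] F [-0.2 -0.2 -0.7] t 22.05
from grip [0.616 0.231 0.07 ] 118.3 0.0
[-0.02, 0.0, -0.02, -0.0, -0.0, 0.02]
[0.0, 0.0, -0.0, -0.0, -0.0, 0.02]
```

Emit:
send_rows(plan=[0,0,0,-0.01,0,0.012,1,0,0,0,-0.01,0,0.012,1,0,0,0,0,0,0,1])

```text
time: 22.42
position: [0.6121, 0.2414, 0.0522]
tool_rot: [0.49, 0.821, 0.151, -0.252]
wrist_force: [0.8, -0.4, -1.8]
finger_gap: 0.176
grip_force: 61.0
```

Emit:
send_rows(plan=[0,0,0,0,0,0,-0.5,0,0,0,0,0,0,-1,0,0,0,0,0,0,-1,0,0,0,0,0,0,-1,0,0,0,0,0,0,-1])

```text
time: 23.05
position: [0.6119, 0.2415, 0.0516]
tool_rot: [0.49, 0.821, 0.151, -0.253]
wrist_force: [0.7, -0.5, -0.1]
finger_gap: 0.999
grip_force: 0.0
```

Emit:
send_rows(plan=[0,0,0,0,0,-0.3,-1,0,0,0,0,0,-0.5,-1,0,0,0,0,0,-0.5,-1,0,0,0,0,0,0,-1])

```text
time: 23.55
position: [0.6486, 0.1753, 0.1617]
tool_rot: [0.491, 0.821, 0.152, -0.25]
wrist_force: [-1.0, 0.8, -1.1]
finger_gap: 1.0
grip_force: 0.0
```

```bash
python3 - <<'E'
from h import *
s=robot.read_state(); print(s['position'],s['finger_gap'],s['time'],s['q'].round(2))
w,d,c=snap('wrist','w3.png'); P=cloud(d,c); H=cv2.cvtColor(w,cv2.COLOR_RGB2HSV).astype(int); x,y,q=P[...,0],P[...,1],P[...,2]; ok=(x>.44)&(x<.68)&(y>.19)&(y<.42)
p=P[ok&(q>.027)&(q<.036)&(H[...,1]<80)&(H[...,2]>90)]; r=cv2.minAreaRect((p[:,:2]*1000).astype(np.float32)); print(r,p[:,2].mean())
o=np.array([.568,.3185]); e=np.array([np.cos(np.radians(118.4)),np.sin(np.radians(118.4))]); D=P[...,:2]-o; u=D@e; v=D@[-e[1],e[0]]
f=P[(abs(u)<.03)&(abs(v)<.03)&(q<.02)]; print('pan floor',np.linalg.lstsq(np.c_[f[:,:2]-o,np.ones(len(f))],f[:,2],rcond=None)[0].round(4))
# to start pressing: shut fingers, vertical, outside (+x) of the cover
M=R.from_quat([.7071,.7071,0,0]).as_matrix()
pp,MM=plan(np.array([.58,0,.30]),M,8,clo=1)
E
```

```text
[0.64856265 0.17529269 0.16170246] 0.9997247678896883 23.55 [ 0.02  1.12 -0.29  0.9  -0.3   1.37  0.45]
((577.5487670898438, 308.9322204589844), (90.31202697753906, 62.500572204589844), 28.412479400634766) 0.03129991229165458
pan floor [ 0.0016 -0.002   0.0094]
[-0.131, -0.523, 0.429, -0.029, -0.178, -0.232] 1
[-0.131, -0.523, 0.429, -0.057, -0.172, -0.232] 1
[-0.131, -0.523, 0.429, -0.084, -0.163, -0.23] 1
[-0.131, -0.523, 0.429, -0.11, -0.153, -0.226] 1
[-0.131, -0.523, 0.429, -0.135, -0.142, -0.219] 1
[-0.131, -0.523, 0.429, -0.159, -0.129, -0.211] 1
[-0.131, -0.523, 0.429, -0.181, -0.115, -0.201] 1
[-0.131, -0.523, 0.429, -0.202, -0.1, -0.189] 1
```

Emit:
send_rows(plan=[-0.13,-0.52,0.43,-0.03,-0.18,-0.23,-1,-0.13,-0.52,0.43,-0.06,-0.17,-0.23,1,-0.13,-0.52,0.43,-0.08,-0.16,-0.23,1,-0.13,-0.52,0.43,-0.11,-0.15,-0.23,1,-0.13,-0.52,0.43,-0.14,-0.14,-0.22,1])

```text
time: 24.22
position: [0.6049, 0.0664, 0.2464]
tool_rot: [0.637, 0.763, 0.057, -0.098]
wrist_force: [1.0, 0.3, -0.6]
finger_gap: 0.142
grip_force: 0.0
```

Emit:
send_rows(plan=[-0.13,-0.52,0.43,-0.16,-0.13,-0.21,1,-0.13,-0.52,0.43,-0.18,-0.12,-0.2,1,-0.13,-0.53,0.43,-0.2,-0.1,-0.19,1])

```text
time: 24.6
position: [0.5793, 0.0002, 0.2988]
tool_rot: [0.707, 0.707, -0.002, -0.001]
wrist_force: [0.7, 0.6, 0.8]
finger_gap: -0.002
grip_force: 0.0
```

Emit:
send_rows(plan=[0,0,0,-0.5,0.12,0,1,0,0,0,-0.5,0.12,0,1,0,0,0,-0.5,0.12,0,1,0,0,0,-0.5,0.12,0,1,0,0,0,-0.5,0.12,0,1])

```text
time: 25.22
position: [0.6404, -0.2504, 0.2973]
tool_rot: [0.707, 0.708, -0.001, -0.003]
wrist_force: [0.4, 0.4, -0.3]
finger_gap: -0.001
grip_force: 0.0
```

Emit:
send_rows(plan=[0,0,0,-0.3,0.08,0,1,0,0,0,-0.3,0.08,0,1,0,0,0,0,0,0,1])

```text
time: 25.6
position: [0.656, -0.311, 0.2956]
tool_rot: [0.707, 0.707, -0.001, -0.003]
wrist_force: [-0.3, -0.6, -0.2]
finger_gap: -0.001
grip_force: 0.0
```

```bash
python3 - <<'E'
from h import *
s=robot.read_state(); print(s['position'],s['finger_gap'],s['time'],s['q'].round(2))
M=R.from_quat([.7071,.7071,0,0]).as_matrix(); p=s['position']; A=R.from_quat(s['tool_rot']).as_matrix()
for t,n in(((.652,-.308,.157),3),((.612,-.308,.157),2),((.574,-.308,.147),2),((.545,-.308,.128),2),((.512,-.308,.105),2),((.493,-.308,.088),2)):
    p,A=plan(np.array(t),M,n,p,A)
E
```

```text
[ 0.65595877 -0.31103131  0.29561184] -0.0010166464013100461 25.6 [ 0.38  1.    0.07  0.54 -0.06  1.61  0.42]
[-0.015, -0.006, -0.002, 0.009, -0.01, 0.462] None
[-0.015, -0.006, -0.002, 0.009, -0.011, 0.462] None
[-0.015, -0.006, -0.002, 0.01, -0.012, 0.462] None
[0.0, -0.0, 0.0, -0.0, -0.2, -0.0] None
[0.0, -0.0, 0.0, -0.0, -0.2, -0.0] None
[0.0, 0.0, 0.0, -0.0, -0.19, 0.05] None
[0.0, 0.0, 0.0, -0.0, -0.19, 0.05] None
[0.0, 0.0, 0.0, -0.0, -0.145, 0.095] None
[0.0, 0.0, 0.0, -0.0, -0.145, 0.095] None
[0.0, 0.0, 0.0, -0.0, -0.165, 0.115] None
[0.0, 0.0, 0.0, -0.0, -0.165, 0.115] None
[0.0, 0.0, 0.0, -0.0, -0.095, 0.085] None
[0.0, 0.0, 0.0, -0.0, -0.095, 0.085] None
```

Emit:
send_rows(plan=[0,0,0,0.01,-0.01,0.46,1,0,0,0,0.01,-0.01,0.46,1,0,0,0,0.01,-0.01,0.46,1,0,0,0,0,-0.2,0,1,0,0,0,0,-0.2,0,1])

```text
time: 26.22
position: [0.6119, -0.3047, 0.1593]
tool_rot: [0.706, 0.708, -0.001, -0.003]
wrist_force: [0.9, -0.6, -0.0]
finger_gap: -0.0
grip_force: 0.0
```

Emit:
send_rows(plan=[0,0,0,0,-0.19,0.05,1,0,0,0,0,-0.19,0.05,1,0,0,0,0,-0.14,0.1,1,0,0,0,0,-0.15,0.1,1])

```text
time: 26.72
position: [0.5452, -0.3047, 0.1301]
tool_rot: [0.706, 0.708, -0.0, -0.002]
wrist_force: [1.0, -0.0, -0.7]
finger_gap: -0.005
grip_force: 0.6
```

```bash
python3 - <<'E'
from h import *
s=robot.read_state(); print(s['position'],s['wrist_force'],s['time'])
b,d,c=snap('side'); P=cloud(d,c); H=cv2.cvtColor(b,cv2.COLOR_RGB2HSV).astype(int); x,y,q=P[...,0],P[...,1],P[...,2]
p=P[(H[...,0]>20)&(H[...,0]<30)&(H[...,1]>130)&(x>.4)&(x<.65)&(y>-.4)&(y<-.23)&(q>.06)]; print(len(p),np.percentile(p,[2,50,98],axis=0).round(3).tolist())
if len(p)>20: k=np.linalg.lstsq(np.c_[p[:,:2],np.ones(len(p))],p[:,2],rcond=None)[0]; print('angle',np.arctan(-k[0]))
E
```

```text
[ 0.54519458 -0.30472104  0.1301153 ] [ 1.04597226 -0.04329878 -0.65117894] 26.725
458 [[0.497, -0.361, 0.074], [0.538, -0.294, 0.131], [0.59, -0.252, 0.181]]
angle 0.7915953699747875
```

Emit:
send_rows(plan=[0,0,0,0,-0.16,0.11,1,0,0,0,0,-0.16,0.11,1,0,0,0,0,-0.1,0.08,1,0,0,0,0,-0.1,0.08,1,0,0,0,0,-0.04,0.05,1])

```text
time: 27.4
position: [0.4895, -0.3055, 0.0876]
tool_rot: [0.707, 0.707, -0.0, -0.002]
wrist_force: [1.0, 0.1, 1.4]
finger_gap: 0.002
grip_force: 0.6
```

Emit:
send_rows(plan=[0,0,0,0,0,0.05,1,0,0,0,0,0,0.04,1,0,0,0,0,0,0.04,1,0,0,0,0,0,0,1])

```text
time: 27.9
position: [0.4896, -0.3062, 0.0746]
tool_rot: [0.707, 0.707, -0.001, -0.002]
wrist_force: [0.5, 0.1, 0.6]
finger_gap: -0.002
grip_force: 0.0
```

```bash
cat > cov.py <<'E'
from h import *
s=robot.read_state(); print(s['position'],s['wrist_force'],s['time'])
for n in('side','scene'):
    b,d,c=snap(n); P=cloud(d,c); H=cv2.cvtColor(b,cv2.COLOR_RGB2HSV).astype(int); x,y,q=P[...,0],P[...,1],P[...,2]
    p=P[(H[...,0]>20)&(H[...,0]<30)&(H[...,1]>130)&(x>.4)&(x<.65)&(y>-.4)&(y<-.23)&(q>.055)]; print(n,len(p),np.percentile(p,[2,50,98],axis=0).round(3).tolist())
    t=p[p[:,2]>.068]; k=np.linalg.lstsq(np.c_[t[:,:2],np.ones(len(t))],t[:,2],rcond=None)[0]; print('angle',np.arctan(-k[0]))
E
python3 cov.py
```

```text
[ 0.48961555 -0.30622856  0.07457986] [0.53466578 0.12131926 0.63817503] 27.9
side 928 [[0.466, -0.368, 0.067], [0.532, -0.298, 0.071], [0.588, -0.252, 0.084]]
angle 0.025315845269194292
scene 403 [[0.47, -0.37, 0.066], [0.533, -0.306, 0.07], [0.587, -0.256, 0.075]]
angle 0.011209189564221107
```

Emit:
send_rows(plan=[0,0,0,0,0,0.02,1,0,0,0,0,0,0.02,1,0,0,0,0,0,0.01,1,0,0,0,0,0,0,1])

```text
time: 28.5
position: [0.4896, -0.3065, 0.071]
tool_rot: [0.707, 0.707, -0.0, -0.001]
wrist_force: [-5.3, 3.8, 25.5]
finger_gap: -0.002
grip_force: 12.7
```

```bash
python3 cov.py
```

```text
[ 0.4896493  -0.306533    0.07100745] [-5.32506209  3.81646395 25.49514158] 28.5
side 922 [[0.466, -0.367, 0.067], [0.532, -0.299, 0.07], [0.588, -0.252, 0.081]]
angle 0.013941432712011894
scene 406 [[0.471, -0.37, 0.066], [0.534, -0.307, 0.069], [0.587, -0.254, 0.073]]
angle 0.005974356280463708
```

Emit:
send_rows(plan=[0,0,0,0,0,-0.2,1,0,0,0,0,0,-0.5,1,0,0,0,0,0,-0.5,1,0,0,0,0.4,0.2,-0.4,1,0,0,0,0.5,0.2,0,1])

```text
time: 29.22
position: [0.5312, -0.2165, 0.2325]
tool_rot: [0.708, 0.707, 0.0, 0.0]
wrist_force: [1.4, 0.0, -0.8]
finger_gap: -0.002
grip_force: 0.0
```

Emit:
send_rows(plan=[0,0,0,0.6,0.2,0,-1,0,0,0,0.6,0.2,0,-1,0,0,0,0.4,0,0,-1,0,0,0,0,0,0,-1])

```text
time: 29.72
position: [0.5696, -0.0547, 0.2299]
tool_rot: [0.705, 0.709, -0.0, -0.002]
wrist_force: [0.4, -0.5, 0.6]
finger_gap: 0.848
grip_force: 0.0
```

```bash
python3 cov.py; python3 - <<'E'
from h import *
a=snap('scene')[0]; b=snap('side')[0]
cv2.imwrite('pics/v5.png',np.hstack([cv2.resize(a[80:330,100:400],(420,350)),cv2.resize(b[60:360,60:380],(373,350))])[:,:,::-1])
beads('side')
M=toolR(118.5,35); g=np.array([.619,.2324,.067]); t=g+M[:,2]*(.019-.13); plan(t,M,8,clo=-1)
E
```

```text
[ 0.5696242  -0.0547145   0.22985491] [ 0.39684413 -0.5255668   0.55407481] 29.725
side 935 [[0.466, -0.365, 0.067], [0.522, -0.301, 0.071], [0.587, -0.252, 0.073]]
angle 0.0004961721486080474
scene 444 [[0.468, -0.369, 0.066], [0.528, -0.311, 0.069], [0.588, -0.257, 0.073]]
angle -0.002921179165555864
side or 20 tray [-0.192  0.077  0.015] top 0.023
side or 60 tray [0.019 0.027 0.018] top 0.023
[0.134, 0.533, -0.433, 0.295, 0.1, 0.09] -1
[0.134, 0.533, -0.433, 0.281, 0.119, 0.11] -1
[0.134, 0.533, -0.433, 0.264, 0.138, 0.127] -1
[0.134, 0.533, -0.433, 0.245, 0.156, 0.144] -1
[0.134, 0.533, -0.433, 0.224, 0.173, 0.158] -1
[0.134, 0.533, -0.433, 0.201, 0.189, 0.17] -1
[0.134, 0.533, -0.433, 0.176, 0.203, 0.181] -1
[0.134, 0.533, -0.433, 0.149, 0.217, 0.189] -1
```

View pics/v5.png

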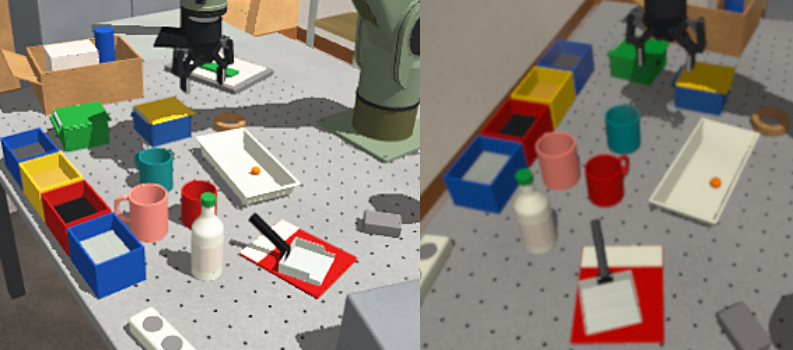

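Both views show the cover shut and level on the bin at (163,115) and (705,85), the scoop flat on the red board, one orange bead in the tray, and every bystander in place. The task asks for the scoop to be laid down after the cover is shut, so I'll pick it up once more and lay it back.

Emit:
send_rows(plan=[0.13,0.53,-0.43,0.3,0.1,0.09,-1,0.13,0.53,-0.43,0.28,0.12,0.11,-1,0.13,0.53,-0.43,0.26,0.14,0.13,-1,0.13,0.53,-0.43,0.25,0.16,0.14,-1,0.14,0.54,-0.43,0.22,0.17,0.16,-1])

```text
time: 30.6
position: [0.6204, 0.0893, 0.1846]
tool_rot: [0.581, 0.791, 0.098, -0.165]
wrist_force: [0.1, -0.0, 0.3]
finger_gap: 1.001
grip_force: 0.0
```

Emit:
send_rows(plan=[0.14,0.54,-0.44,0.2,0.19,0.17,-1,0.14,0.54,-0.44,0.18,0.2,0.18,-1,0.13,0.53,-0.43,0.15,0.22,0.19,-1,0,0,0,0,0,0,-1])

```text
time: 31.1
position: [0.6496, 0.1786, 0.1558]
tool_rot: [0.487, 0.819, 0.153, -0.26]
wrist_force: [-0.4, -1.1, -0.2]
finger_gap: 1.001
grip_force: 0.0
```

```bash
python3 - <<'E'
from h import *
M=toolR(118.5,35); g=np.array([.6190,.2324,.067]); t=g+M[:,2]*.019; print(robot.read_state()['position']); plan(t,M,3,clo=-1)
E
```

```text
[0.64962924 0.1786408  0.15575577]
[-0.006, -0.007, 0.0, -0.002, -0.003, 0.424] -1
[-0.006, -0.007, 0.0, -0.002, -0.004, 0.424] -1
[-0.006, -0.007, 0.0, -0.001, -0.004, 0.424] -1
```

Emit:
send_rows(plan=[0,0,0,0,0,0.42,-1,0,0,0,0,0,0.42,-1,0,0,0,0,0,0.43,-1,0,0,0,0,0,0,-1])

```text
time: 31.6
position: [0.6134, 0.2424, 0.0524]
tool_rot: [0.487, 0.82, 0.152, -0.26]
wrist_force: [-0.2, -0.3, -0.1]
finger_gap: 0.998
grip_force: 0.0
```

Emit:
send_rows(plan=[0,0,0,0,0,0,1,0,0,0,0,0,0,1,0,0,0,0,0,0,1,0,0,0,0,0,0,1,0,0,0,0,0,0,1])

```text
time: 32.22
position: [0.6152, 0.2421, 0.0542]
tool_rot: [0.487, 0.82, 0.154, -0.258]
wrist_force: [-0.1, -3.1, 5.1]
finger_gap: 0.174
grip_force: 59.3
```

Emit:
send_rows(plan=[0,0,0,0,0,0,1,0,0,0,0.17,0,-0.25,1,0,0,0,0,0,0,1,0,0,0,0,0,0,1])

```text
time: 32.72
position: [0.6149, 0.2419, 0.0836]
tool_rot: [0.487, 0.82, 0.153, -0.259]
wrist_force: [-0.3, -0.2, -1.1]
finger_gap: 0.177
grip_force: 58.7
```

Emit:
send_rows(plan=[0,0,0,-0.08,0,0.12,1,0,0,0,-0.06,0,0.08,1,0,0,0,-0.03,0,0.05,1,0,0,0,0,0,0,1])

```text
time: 33.22
position: [0.6147, 0.2425, 0.0535]
tool_rot: [0.487, 0.82, 0.154, -0.259]
wrist_force: [-0.1, 1.0, -0.6]
finger_gap: 0.179
grip_force: 58.8
```

Emit:
send_rows(plan=[0,0,0,0,0,0,-0.5,0,0,0,0,0,0,-1,0,0,0,0,0,0,-1,0,0,0,0,0,0,-1,0,0,0,0,0,0,-1])

```text
time: 33.85
position: [0.615, 0.2424, 0.054]
tool_rot: [0.487, 0.82, 0.154, -0.259]
wrist_force: [-1.0, 0.2, 0.4]
finger_gap: 1.0
grip_force: 0.0
```

Emit:
send_rows(plan=[0,0,0,0,0,-0.3,-1,0,0,0,0,0,-0.5,-1,0,0,0,0,0,-0.5,-1,0,0,0,0,0,0,-1])

```text
time: 34.35
position: [0.6526, 0.175, 0.163]
tool_rot: [0.488, 0.82, 0.155, -0.256]
wrist_force: [-0.6, -0.3, -1.3]
finger_gap: 0.999
grip_force: 0.0
```

```bash
python3 cov.py; python3 - <<'E'
from h import *
w,d,c=snap('wrist'); P=cloud(d,c); H=cv2.cvtColor(w,cv2.COLOR_RGB2HSV).astype(int); x,y,q=P[...,0],P[...,1],P[...,2]; ok=(x>.44)&(x<.68)&(y>.19)&(y<.42)
p=P[ok&(q>.027)&(q<.036)&(H[...,1]<80)&(H[...,2]>90)]; print(cv2.minAreaRect((p[:,:2]*1000).astype(np.float32)),p[:,2].mean())
o=np.array([.572,.3185]); e=np.array([np.cos(np.radians(118.4)),np.sin(np.radians(118.4))]); D=P[...,:2]-o; u=D@e; v=D@[-e[1],e[0]]
f=P[(abs(u)<.03)&(abs(v)<.03)&(q<.02)]; print('pan floor',np.linalg.lstsq(np.c_[f[:,:2]-o,np.ones(len(f))],f[:,2],rcond=None)[0].round(4)); beads('side')
E
```

```text
[0.65259984 0.1750165  0.16297059] [-0.58770968 -0.3102258  -1.33456785] 34.35
side 1024 [[0.466, -0.367, 0.067], [0.526, -0.306, 0.071], [0.587, -0.253, 0.073]]
angle -0.0005323536545398213
scene 283 [[0.507, -0.371, 0.065], [0.553, -0.307, 0.07], [0.589, -0.256, 0.073]]
angle -0.009854154675525112
((578.4340209960938, 312.5103759765625), (90.31729125976562, 64.1103286743164), 28.923364639282227) 0.031281833335227445
pan floor [ 0.0009 -0.0004  0.0095]
side or 18 tray [-0.192  0.078  0.019] top 0.026
side or 61 tray [0.019 0.026 0.018] top 0.024
```

Scoop flat, cover shut, nothing touching the robot: handing in.

```bash
python3 -c "
from rig import robot
print(robot.job_done())"
```

```text
the job is handed in; nothing more can be done
None
```

The job is handed in: five beads are in the bin, one is still in the tray, the cover is latched shut, the scoop lies flat on the red board (lifted briefly and re-laid after the cover was shut), and nothing else looked moved in the last pictures.

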